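# Load valve-cap canisters into the stall's gravity chute

### The job

Turn the gate wheel on the side of the chute until its brass valve stem stands at the very top of the wheel, which lifts the flap clear of the lane, and leave it there. Then lay the two canisters, one after the other, lengthwise in the open upper end of the sloping chute, each with its screw cap pointing downhill, and let them slide down so that both lie in line against the end stop. Leave the gauge, the ratchet, the socket and the crayon where they lie.

Things in the scene. Friction and masses are not known exactly. Their poses are not given: they have to be found in the camera images.
- chute: fixed sheet-metal gravity chute on two posts. Origin on the counter; +x: horizontal, uphill; +y: to the wheel's side; z up. The straight lane slopes 32 deg, descending towards -x (roughly towards the robot). Its floor is a slick shallow V (sides rise 25 deg, to 23 mm either side) where a canister lies with its axis 31 mm above the V's bottom and slides down by itself when let go
- load_point (a point): where a canister's origin lies when laid in the V of the open loading end, 315 mm up the slope from the end stop, about 0.22 m above the counter. The loading end spans 240 to 385 mm from the stop, with no side walls and nothing above it, so fingers can straddle a canister. The lane's upper end is 0.234 m above the counter
- slot_low (a point): on the lane's axis line at the end stop (at the low end): where the first canister's cap tip comes to rest. From here to 240 mm up the slope the lane has side walls 72 mm high, outer faces 76 mm apart, and up to 180 mm two roof straps 74 mm above the floor: nothing can be put in from above there
- slot_high (a point): on the lane's axis line 90 mm up the slope: where the second canister's cap tip comes to rest, against the base of the first
- gate_wheel (a joint): angle of the gate wheel (rad) about the chute's +y: 0 = stem at the very top, flap lifted parallel to the lane; negative = stem leans to the chute's -x (downhill) side and the flap hangs in the lane. Starts at -1.7 to -0.8, turns from -1.8 to 0.7 with no stop at 0, stays where left (friction 0.12 N m, 3 N at the stem)
- axle (a point): point on the gate wheel's axis (level, along the chute's y), beside the wheel, in the plane where the stem is gripped. The axle crosses the lane 215 mm up the slope, 80 mm above its floor. The wheel is rubber-tyred, 120 mm across, 24 mm thick; its outer face is 40 mm from this point, towards the lane
- stem (a point): grip point on the valve stem, a straight round brass pin 12 mm across and 63 mm long that sticks out level from the wheel's outer face along the chute's +y, 46 mm from the wheel's axis; this point is 40 mm from the face, 23 mm from the pin's free end
- can1: loose aluminium canister of valve caps lying on the counter, about 0.15 kg: cylinder 56 mm across, 70 mm long, with a narrower screw cap (38 mm across, 20 mm long) on one end. Origin on its axis in the middle of the wide part, 28 mm above the counter; +x along the axis to the cap (cap tip +55 mm, base -35 mm). It can roll. Starts with cap roughly towards the robot
- can2: loose aluminium canister of valve caps lying on the counter, about 0.15 kg: cylinder 56 mm across, 70 mm long, with a narrower screw cap (38 mm across, 20 mm long) on one end. Origin on its axis in the middle of the wide part, 28 mm above the counter; +x along the axis to the cap (cap tip +55 mm, base -35 mm). It can roll. Starts with cap roughly away from the robot
- can1_cap (a point): centre of the cap's end face on canister 1
- can2_cap (a point): centre of the cap's end face on canister 2
- gauge: bystander: grey plastic digital pressure gauge, 110 x 60 x 28 mm with a 40 mm nozzle at +x; origin in the middle of its underside
- ratchet: bystander: worn steel ratchet handle, 185 mm long, 33 mm high at the head (+x end); origin under its middle
- socket: bystander: chrome hex socket standing upright, 34 mm across, 55 mm high; origin in the middle of its underside
- crayon: bystander: yellow wax tyre crayon, 114 x 16 x 16 mm; origin in the middle of its underside
Not all that is in view belongs to the job. What is shaped like the can2 but brown is not meant. Leave any orange look-alike of the can1 alone.

How it is judged:
By the outcome, as a careful person would: the job done as asked, in the order asked, and still so for the second after the job is handed in, with the robot touching nothing.
It also fails if it takes over 72 s, if anything falls off the work surface, if the arm or the gripper's body presses on something with over 40 N, if the wrist force passes 120 N, or if a joint passes its speed limit or range.

### The arm

A 6-joint arm with a two-finger parallel gripper is mounted at the origin on the work surface. World frame = base frame: x ahead of the robot, y to its left, z up, the work surface at z = 0. Lengths are in mm, angles in rad, forces in N, time in s.
With the tool pointing down it reaches from about 350 to 925 mm from the base axis. Payload 6.4 kg.
Tool frame: the origin (TCP) lies on the centre line of the jaws, within the pads' length; the fingertips stand 11 mm ahead of it and the grasp point (between the pads) lies 8 mm behind it (tip_reach is the distance from the TCP to the fingertips, in mm); x points along the fingers, y is the direction in which the jaws open and shut, and the axes are right-handed (so a half turn about x gives the same grasp; the last joint's range is limited). The gripper opens to 85 mm and grips with 20 to 120 N. Pads are 22 mm wide; open, the fingers measure 114 mm over their backs; the gripper's body (76 mm by 85 mm) begins 54 mm behind the grasp point. The pads swing forward as they close: fully open they stand 13 mm farther back than shut.
Start: joints at [1.144, 0.245, 1.558, -0, 1.339, -0.174], TCP at [162.572, 629.352, 242.29] pointing down, gripper open.
Joint ranges: [-3.13, 3.13], [-1.02, 2.26], [0.13, 2.54], [-0.95, 4.09], [0.21, 2.88], [-2.74, 2.74]. Speed limits (rad/s): [2.57, 2.57, 3.14, 3.14, 3.14, 3.14].

### API

Orientations are given as a unit quaternion [w, x, y, z].
In Python, from cell import observe, grab_frame, sign_off, tip_reach gives the robot as it stands.
- The arm moves only by the tool carry_out, never from a script. Its argument "series" is a list of rows, each an object with "jaw": the finger opening in mm, from 0 to 85.4; "dp": the shift along the tool's x, y, z in mm, a list of three; "twist": the turn, a rotation vector about the tool's x, y, z in rad, a list of three. In form: [{"jaw": jaw, "dp": [x, y, z], "twist": [ax, ay, az]}, ...]. A call has 1 to 5 rows; each row shifts and turns the commanded pose from where the row before left it, along the tool's axes as they then stand; what a row does not reach is not made up. A row lasts 1/8 s, in which the tool goes at most 62.5 mm and 10.7 degrees, less where a joint would pass 70% of its speed; a pose out of reach is approached as far as the arm can. A call is refused whole if a number of a shift passes 62.5 or a number of a turn 0.188, either way. A call with a gripper value outside its range is refused whole. The fingers move at their own pace and stop on an object; "squeeze" is the grip in N (left out, the last holds). Time passes only in rows, so rows that do not move let the fingers close. It gives the time, the measured TCP pose, the force and the opening at its end, in the units of the state.
- observe(): the state, without advancing time (a new reading comes with each control period).
- grab_frame(name): name is "side" or "top" or "wrist"; returns a dict with "pixels" (480x640x3 uint8, red, green, blue), "z_map" (480x640 float32, mm along the optical axis (not along the pixel's ray), 0 where there is no reading), "fx", "fy", "cx", "cy" (pixels), "D" ([k1, k2, p1, p2, k3] as OpenCV has them; the pictures are not rectified), "R" (3x3) and "t" (3): a world point X has camera coordinates R X + t; the wrist camera has in their place "mount" (4x4, takes a point from camera to tool coordinates, whose origin is the TCP and whose axes are the tool frame's). Camera axes: x right, y down, z forward; pixel columns grow to the right and rows downward; lengths in mm; the calibration is good to about 2 mm. A picture is of the moment at which its call begins: read the wrist's pose just before it.
- sign_off(): hands the job in, once; it reports no verdict.
The state is a dict: "clock": time; "joint_positions": joint angles; "joint_velocities": joint speeds; "effort": joint torques, N m; "eef_pos": TCP position; "tcp_rot": TCP orientation; "contact_force": force on the tool from outside, world axes, zero at the start; "moment": the same for the moment, N m; "opening": opening from 0.0 (shut) to 1.0 (fully open).
Only numpy, scipy, OpenCV 4.12 (cv2) and the standard library are available. Lean on these libraries where they do the work, as an engineer would, in place of code of your own. Each camera call takes 0.05 s, during which the arm holds its last target.

## Working session

There is one attempt and no reset: what is moved stays moved. The work goes in short steps, Python scripts to look and compute and a tool call to move; the robot and the scene stay as the last step left them, time stands still between calls to the robot, and variables do not carry over. Pictures are saved under pics/ and viewed, and the job is handed in when it is done.

Besides the shell and the picture viewer there is one more tool, called after "Call:" as name(argument=value, ...) on one line, values as JSON. carry_out: Moves the arm, as the interface text tells. Its arguments: {"type":"object","properties":{"series":{"type":"array","items":{"type":"object","properties":{"jaw":{"type":"number"},"dp":{"type":"array","items":{"type":"number"}},"twist":{"type":"array","items":{"type":"number"}}}}},"squeeze":{"type":"number"}},"required":["series"]}

```bash
ls; mkdir -p pics; python3 - <<'E'
from cell import *
import cv2,numpy as np
print(observe())
for n in ["side","top","wrist"]:
    f=grab_frame(n); cv2.imwrite(f"pics/{n}0.png",f["pixels"][:,:,::-1]); np.savez(f"{n}0.npz",**f)
    print(n,f["fx"],f["fy"],f["cx"],f["cy"],f["D"],f.get("R"),f.get("t"),f.get("mount"),(f["z_map"]>0).mean())
E
```

```text
pics
{'clock': 0.0, 'joint_positions': array([ 1.14391608e+00,  2.45822917e-01,  1.55908401e+00,  1.43567895e-05,
        1.33872193e+00, -1.74062012e-01]), 'joint_velocities': array([ 5.51519487e-06,  9.88758856e-04, -1.02073795e-03,  9.47137112e-05,
        3.48996328e-04, -2.66464803e-04]), 'effort': array([-2.54238921e-04, -4.29506028e+01, -3.26128829e+01, -1.47579776e-04,
        5.27349795e-03,  5.02031568e-06]), 'eef_pos': array([162.31356765, 628.81758437, 241.13703425]), 'tcp_rot': array([ 0.70124648,  0.08846181,  0.70168205, -0.08983419]), 'contact_force': array([ 0.20129803, -0.15281369,  0.47914463]), 'moment': array([-0.03543758, -0.05313598, -0.02012843]), 'opening': 0.9996434326616295}
side 573.5201291553736 573.5201291553736 315.27274917805295 243.59617153110045 [-0.16486191  0.          0.          0.          0.        ] [[ 8.96992389e-01 -4.42045784e-01  4.23137956e-04]
 [-3.25100089e-01 -6.60336012e-01 -6.76953679e-01]
 [ 2.99523933e-01  6.07084736e-01 -7.36025500e-01]] [-521.71128316  266.51882188 1170.77054083] None 0.996240234375
top 500.09750007588514 500.09750007588514 309.9001485302243 247.35946168555313 [-0.04967911  0.          0.          0.          0.        ] [[-2.75399857e-02 -9.99620602e-01 -4.48678287e-04]
 [-9.75307256e-01  2.69685298e-02 -2.19199580e-01]
 [ 2.19128516e-01 -5.59915411e-03 -9.75679939e-01]] [  -6.78470686  582.19176347 1173.22841701] None 0.9960123697916666
wrist 336.53284564553206 336.53284564553206 318.864924166884 241.04037170455678 [-0.0622382  0.         0.         0.         0.       ] None None [[ 1.36066711e-04 -3.04867368e-01  9.52394808e-01 -1.30997896e+02]
 [ 9.99999974e-01  2.16367671e-04 -7.36073572e-05 -5.21143860e-01]
 [-1.83626965e-04  9.52394793e-01  3.04867389e-01 -7.76244410e+01]
 [ 0.00000000e+00  0.00000000e+00  0.00000000e+00  1.00000000e+00]] 0.9959993489583333
```

View pics/side0.png

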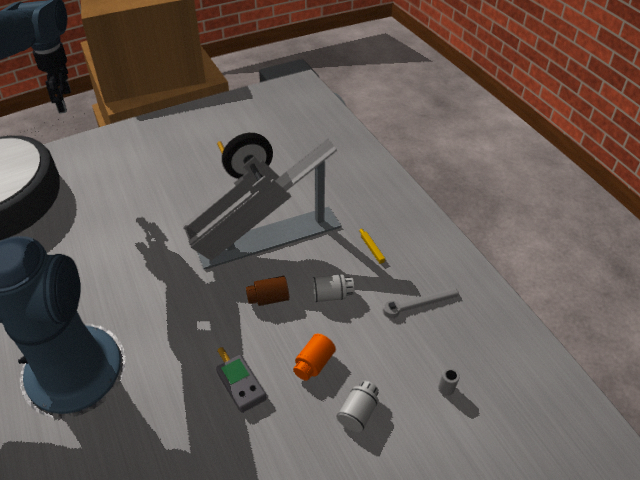

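View pics/top0.png

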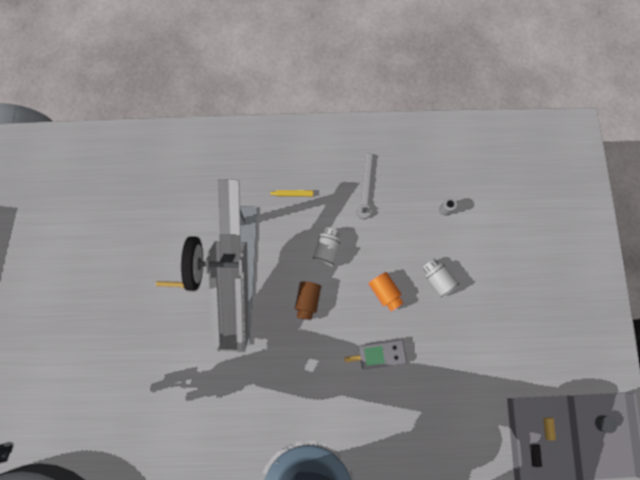

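View pics/wrist0.png

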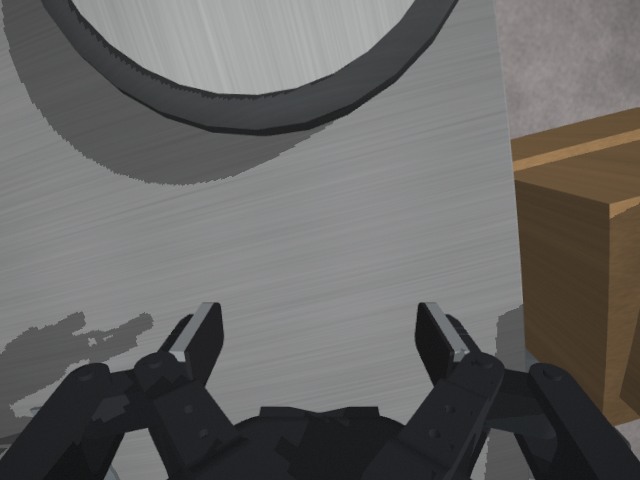

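```bash
python3 - <<'E'
import cv2,numpy as np
a=cv2.imread("pics/top0.png");b=cv2.imread("pics/side0.png")
c=np.hstack([cv2.resize(a[215:325,285:475],None,fx=4,fy=4,interpolation=2)])
cv2.imwrite("pics/zt.png",c)
cv2.imwrite("pics/zs.png",cv2.resize(b[260:440,230:390],None,fx=3.3,fy=3.3,interpolation=2))
cv2.imwrite("pics/zc.png",cv2.resize(b[120:270,180:350],None,fx=4,fy=4,interpolation=2))
cv2.imwrite("pics/zct.png",cv2.resize(a[170:360,150:280],None,fx=3.1,fy=3.1,interpolation=2))
E
```

```text
(no output)
```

View pics/zt.png

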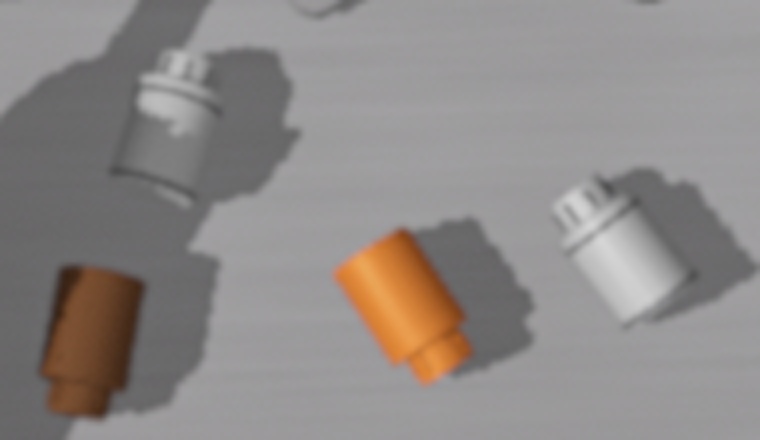

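View pics/zs.png

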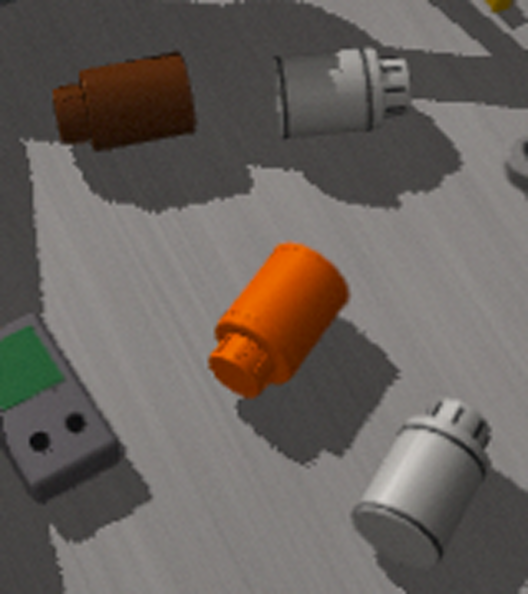

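View pics/zc.png

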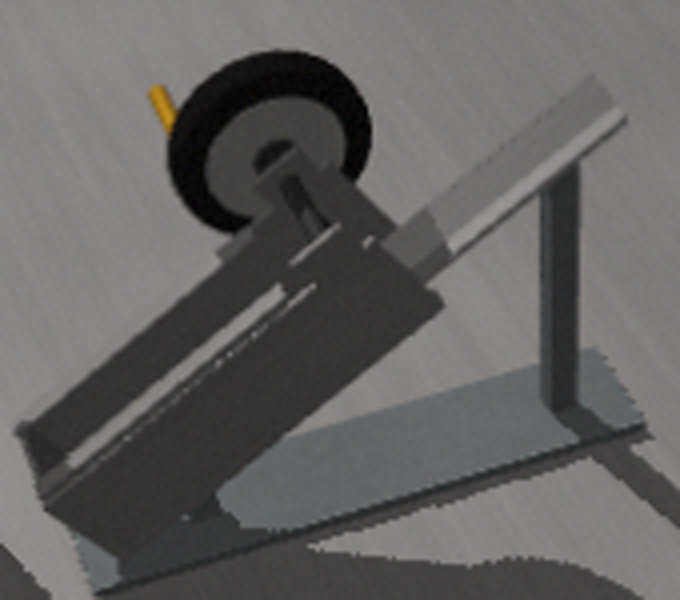

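View pics/zct.png

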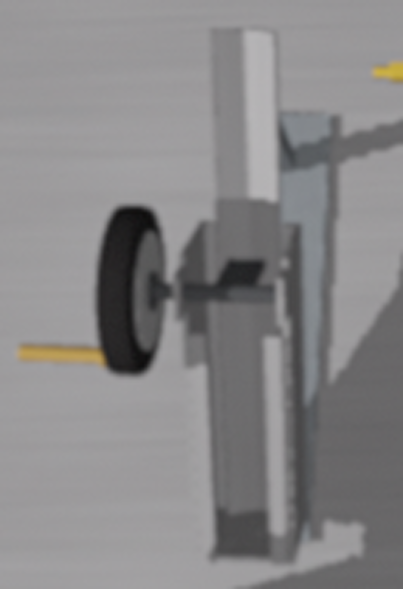

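```bash
cat > h.py <<'E'
import cv2,numpy as np
from scipy.spatial.transform import Rotation as Ro
def Rq(q): return Ro.from_quat([q[1],q[2],q[3],q[0]]).as_matrix()
def cam(f,pose=None):
    K=np.array([[f["fx"],0,f["cx"]],[0,f["fy"],f["cy"]],[0,0,1.]])
    if f.get("R") is not None if isinstance(f,dict) else "R" in f: return K,f["D"],f["R"],f["t"]
    M=f["mount"]; p,q=pose; Rw=Rq(q)
    Rc=Rw@M[:3,:3]; tc=Rw@M[:3,3]+p
    return K,f["D"],Rc.T,-Rc.T@tc
def rays(c,uv):
    K,D,R,t=c
    n=cv2.undistortPoints(np.float64(uv).reshape(-1,1,2),K,D).reshape(-1,2)
    return np.c_[n,np.ones(len(n))]
def pts(f,c,uv):
    uv=np.asarray(uv); z=f["z_map"][uv[:,1].astype(int),uv[:,0].astype(int)]
    r=rays(c,uv)*z[:,None]
    return (r-c[3])@c[2]
def plane(c,uv,h):
    r=rays(c,uv)@c[2]; o=-c[2].T@c[3]
    return o+r*((h-o[2])/r[:,2])[:,None]
def cloud(f,c):
    v,u=np.mgrid[0:480,0:640]; P=pts(f,c,np.c_[u.ravel(),v.ravel()])
    P[f["z_map"].ravel()==0]=np.nan
    return P.reshape(480,640,3)
def proj(c,X):
    K,D,R,t=c
    return cv2.projectPoints(np.float64(X).reshape(-1,1,3),cv2.Rodrigues(R)[0],t,K,D)[0].reshape(-1,2)
E
python3 - <<'E'
from h import *
np.set_printoptions(suppress=True,precision=1)
q=[ 0.70124648,  0.08846181,  0.70168205, -0.08983419];R=Rq(q);print(R.round(3))
F={};C={};P={}
for n in ["top","side"]:
    F[n]=dict(np.load(n+"0.npz")); C[n]=cam(F[n]); P[n]=cloud(F[n],C[n])
    hsv=cv2.cvtColor(F[n]["pixels"],cv2.COLOR_RGB2HSV)
    print(n,"table z",np.nanmedian(P[n][300:420,400:420,2] if n=="top" else P[n][400:440,280:300,2]))
    m=cv2.inRange(hsv,(12,120,80),(35,255,255)); k,l,s,ce=cv2.connectedComponentsWithStats(m)
    for i in range(1,k):
        if s[i,4]>25:
            Q=P[n][l==i]; print(s[i],ce[i],np.nanmedian(Q,0),np.nanmin(Q,0),np.nanmax(Q,0))
# loading end: top view
T=P["top"]
for v in range(178,264,6):
    print(v,[ "%d:%s"%(u,T[v,u].round(0)) for u in (222,228,232,238)])
E
```

```text
[[-0.   0.2  1. ]
 [-0.   1.  -0.2]
 [-1.  -0.  -0. ]]
top table z 0.053880893775956624
[271 191  42   5 199] [292.5 193. ] [741.1  17.6  15.7] [733.6 -32.9  10. ] [748.7  75.6  24.4]
[370 274  32  36 655] [385.8 291.1] [ 469.7 -206.8   51.1] [ 426.  -244.1   31.4] [ 512.8 -169.4   61.2]
[157 282  27   5  84] [170.1 283.7] [476.  279.2 217.1] [467.5 244.4 211.4] [480.9 307.4 246.4]
[296 283  21  35 483] [306.  299.8] [453.8  -9.8  53.1] [412.  -35.3  37.7] [494.4  15.3  61.1]
[346 356  14   5  53] [352.8 358.1] [ 310.8 -120.9   20.2] [ 306.2 -136.    14.7] [ 315.7 -103.5   26.1]
[544 418  11  22 186] [549.2 428.5] [ 127.9 -586.1   23.8] [ 103.4 -597.9   10.8] [ 152.2 -578.1   31.2]
side table z 0.24956841671134067
[ 81   0 100  19 971] [114.4   5.9] [ 388.8 1143.2  248.7] [ 285.3 1071.3 -302.5] [ 609.6 2454.9  255.7]
[  81   40  146   87 1823] [140.2  88.3] [ 335.4 1119.3  -85.7] [ 249.7 1023.  -742.6] [1036.4 2445.4  169. ]
[217 141   7  13  47] [220.3 146.5] [476.9 292.8 216.3] [473.  268.9 211. ] [483.5 310.7 222.7]
[359 228  26  36 285] [371.7 245.8] [741.6  15.9  15.2] [734.5 -3
[... 1148 characters left out ...]
222:[610. 175. 184.]', '228:[612. 162. 176.]', '232:[610. 153. 180.]', '238:[607. 138. 190.]']
232 ['222:[597. 175. 181.]', '228:[598. 163. 175.]', '232:[598. 153. 174.]', '238:[596. 139. 178.]']
238 ['222:[586. 177. 168.]', '228:[586. 164. 165.]', '232:[587. 155. 163.]', '238:[583. 140. 174.]']
244 ['222:[574. 178. 161.]', '228:[574. 165. 157.]', '232:[574. 156. 155.]', '238:[571. 141. 166.]']
250 ['222:[560. 179. 157.]', '228:[561. 166. 152.]', '232:[562. 157. 148.]', '238:[560. 142. 156.]']
256 ['222:[542. 175. 176.]', '228:[542. 161. 178.]', '232:[541. 153. 178.]', '238:[547. 143. 148.]']
262 ['222:[521. 169. 214.]', '228:[520. 155. 219.]', '232:[520. 147. 215.]', '238:[521. 134. 212.]']
```

```bash
python3 - <<'E'
from h import *
from scipy.optimize import least_squares
np.set_printoptions(suppress=True,precision=2)
F={};C={};P={}
for n in ["top","side"]:
    F[n]=dict(np.load(n+"0.npz")); C[n]=cam(F[n]); P[n]=cloud(F[n],C[n])
t32=np.tan(np.radians(32)); c32=np.cos(np.radians(32))
def sel(Q,r):
    yaw,y0=r; 
    return Q
def fit(Q):
    def res(p):
        yaw,y0,z0=p
        s=np.cos(yaw)*(Q[:,0]-630)+np.sin(yaw)*(Q[:,1]-y0); v=-np.sin(yaw)*(Q[:,0]-630)+np.cos(yaw)*(Q[:,1]-y0)
        return (Q[:,2]-(z0+t32*s+np.abs(v)*np.tan(np.radians(25))/c32))*c32
    o=least_squares(res,[-.1,155,195],loss="soft_l1",f_scale=2.); return o.x,np.std(res(o.x)),res
for n in ["top","side","both"]:
    A=np.concatenate([P[k].reshape(-1,3) for k in (["top","side"] if n=="both" else [n])])
    s=A[:,0]; m=(s>570)&(s<688)&(A[:,1]>120)&(A[:,1]<190)&(A[:,2]>120)&(A[:,2]<260)
    Q=A[m]; x,sd,res=fit(Q); g=np.abs(res(x))<6; x,sd,res=fit(Q[g]); print(n,m.sum(),g.sum(),x,sd)
yaw=x[0]; o=np.array([630,x[1],x[2]]); d=np.array([np.cos(yaw),np.sin(yaw),0]); l=np.array([-np.sin(yaw),np.cos(yaw),0])
# slope coordinate extents, top end
A=P["top"].reshape(-1,3); rel=A-o; s=rel@d; v=rel@l; e=s*c32+ (A[:,2]-o[2])*np.sin(np.radians(32)); h=-s*np.sin(np.radians(32))+(A[:,2]-o[2])*c32
for lo in range(-20,25,8):
    m=(v>lo)&(v<lo+8)&(np.abs(h)<20)&(e>0)&(e<120)
    print(lo,np.percentile(e[m],[98,99.5,100]),np.median(h[m]))
print("upper end z check: z at e: ",o, "e for z=234:",(234-o[2])/np.sin(np.radians(32)))
for n in P:
    A=P[n].reshape(-1,3); rel=A-o; s=rel@d; v=rel@l; e=s*c32+ (A[:,2]-o[2])*np.sin(np.radians(32)); h=-s*np.sin(np.radians(32))+(A[:,2]-o[2])*c32
    for e0 in range(-380,120,10):
        m=(e>e0)&(e<e0+10)&(np.abs(v)<45)&(np.abs(h)<110)
        if m.sum(): print(n,e0,m.sum(),np.percentile(h[m],[5,50,95]),end=";")
    print()
E
```

```text
top 1288 1242 [ -0.06 156.86 188.48] 2.099011764781134
side 1179 865 [ -0.06 158.71 187.47] 2.2740192611105474
both 2467 2125 [ -0.06 157.64 188.08] 2.237670864353604
-20 [84.74 85.86 85.94] 7.516796811412016
-12 [86.27 87.39 87.58] 3.5184586283103023
-4 [85.61 86.52 86.61] 1.4685625218190683
4 [86.19 86.73 86.9 ] 4.102119437283392
12 [84.86 86.23 86.65] 8.153688538560601
20 [83.6 84.8 85.2] 9.576243926449035
upper end z check: z at e:  [630.   157.64 188.08] e for z=234: 86.66324545893872
top -380 171 [ 6.15 12.22 18.93];top -370 173 [ 0.02  6.43 11.59];top -360 163 [-4.51 -0.05  5.71];top -350 43 [-11.76  -5.39   2.02];top -340 16 [-18.06 -10.31  -5.24];top -330 20 [-21.4  -13.52  -4.45];top -320 17 [-30.86 -23.75 -15.52];top -310 146 [-25.12  44.39  74.07];top -300 328 [-0.7  37.91 76.9 ];top -290 153 [-41.9    7.97  76.64];top -280 164 [-49.6    7.93  77.94];top -270 167 [-56.15   7.37  77.84];top -260 167 [-61.86   8.18  77.98];top -250 180 [-68.29   7.44  77.11];top -240 176 [-71.29   8.62  78.09];top -230 189 [-78.46   8.19  77.8 ];top -220 183 [-85.55   6.61  77.8 ];top -210 
[... 1917 characters left out ...]
 204 [ 3.85 49.03 76.46];side -110 166 [ 3.14 45.88 70.77];side -100 203 [ 2.21 62.13 94.03];side -90 235 [ 6.5  67.3  93.32];side -80 312 [ 4.85 58.11 92.73];side -70 290 [ 1.58 38.27 88.21];side -60 129 [-0.22  7.77 66.31];side -50 65 [-0.66  5.92  9.88];side -40 68 [-1.59  5.52 11.47];side -30 100 [-106.51    2.53    9.23];side -20 111 [-102.7     1.3    10.03];side -10 128 [-95.7   -0.43  10.64];side 0 124 [-80.83  -0.83  10.55];side 10 128 [-64.76  -1.11  10.38];side 20 123 [-48.03   1.45  10.1 ];side 30 102 [-32.39   2.65  10.83];side 40 80 [-14.77   4.82  10.28];side 50 67 [-0.64  6.   10.24];side 60 64 [-0.95  5.13 10.04];side 70 66 [-1.84  5.49 11.28];side 80 54 [-0.36  5.06  9.9 ];
```

```bash
cat >> h.py <<'E'
S32,C32=np.sin(np.radians(32)),np.cos(np.radians(32))
O=np.array([630,157.64,188.08]); YAW=-0.0606
def setyaw(y):
    global YAW,dx,dl; YAW=y; dx=np.array([np.cos(y),np.sin(y),0]); dl=np.array([-np.sin(y),np.cos(y),0])
setyaw(YAW)
def chute(e,v,h): # e: mm up slope from stop, v lateral, h above V bottom
    e=e-299.; return O+dx*(e*C32-h*S32)+dl*v+np.array([0,0,e*S32+h*C32])
E
python3 - <<'E'
from h import *
np.set_printoptions(suppress=True,precision=1)
F={};C={};P={}
for n in ["top","side"]:
    F[n]=dict(np.load(n+"0.npz")); C[n]=cam(F[n]); P[n]=cloud(F[n],C[n])
a=chute(215,0,80);print("axle v=0",a, "load",chute(315,0,31))
A=np.concatenate([P[n].reshape(-1,3) for n in P]); col=np.concatenate([F[n]["pixels"].reshape(-1,3) for n in F]).astype(int)
r=A-a; X=r@dx;V=r@dl;Z=r[:,2]
m=(np.hypot(X,Z)<75)&(V>45)&(V<140)
hist,ed=np.histogram(V[m],bins=np.arange(45,142,4));print(list(zip(ed[:-1],hist)))
blk=col.max(1)<45
m2=m&blk&(np.hypot(X,Z)>40); print("tyre",m2.sum(),np.percentile(V[m2],[1,5,50,95,99]),X[m2].min(),X[m2].max(),Z[m2].max())
# circle fit for the points on tread
from scipy.optimize import least_squares
Q=np.c_[X,Z][m2&(V>70)&(V<95)]
o=least_squares(lambda p:np.hypot(Q[:,0]-p[0],Q[:,1]-p[1])-60,[0,0],loss="soft_l1",f_scale=2);print(o.x,len(Q),np.std(o.fun))
hsv=cv2.cvtColor(col.astype(np.uint8)[None],cv2.COLOR_RGB2HSV)[0]
y=(hsv[:,0]>12)&(hsv[:,0]<35)&(hsv[:,1]>120)&(hsv[:,2]>60)
for n,sl in (("top",slice(0,307200)),("side",slice(307200,None))):
    mm=np.zeros(len(y),bool); mm[sl]=(y&(V>60)&(V<200)&(np.hypot(X,Z)<80))[sl]
    print(n,mm.sum(),"X",np.percentile(X[mm],[5,50,95]),"V",np.percentile(V[mm],[1,99]),"Z",np.percentile(Z[mm],[5,50,95]))
# silhouettes: stem centroid line in top view
for n,win in (("top",(150,275,190,295)),("side",(210,135,235,160))):
    hs=cv2.cvtColor(F[n]["pixels"],cv2.COLOR_RGB2HSV); u0,v0,u1,v1=win
    m=cv2.inRange(hs,(12,110,60),(35,255,255)); z=np.zeros_like(m); z[v0:v1,u0:u1]=m[v0:v1,u0:u1]
    ys,xs=np.nonzero(z); print(n,xs.min(),xs.max(),np.polyfit(xs,ys,1),xs.mean(),ys.mean())
    for ang in (-1.7,-1.6,-1.5,-1.4,-1.3,-1.2):
        pts3=[a+dl*v+dx*46*np.sin(ang)+np.array([0,0,46*np.cos(ang)]) for v in (97,120,134,157)]
        print(ang,proj(C[n],pts3).round(1).tolist())
E
```

```text
axle v=0 [516.6 164.5 211.4] load [627.1 157.8 222.8]
[(np.int64(45), np.int64(12)), (np.int64(49), np.int64(44)), (np.int64(53), np.int64(772)), (np.int64(57), np.int64(915)), (np.int64(61), np.int64(282)), (np.int64(65), np.int64(167)), (np.int64(69), np.int64(161)), (np.int64(73), np.int64(161)), (np.int64(77), np.int64(72)), (np.int64(81), np.int64(5)), (np.int64(85), np.int64(8)), (np.int64(89), np.int64(10)), (np.int64(93), np.int64(10)), (np.int64(97), np.int64(8)), (np.int64(101), np.int64(14)), (np.int64(105), np.int64(11)), (np.int64(109), np.int64(15)), (np.int64(113), np.int64(12)), (np.int64(117), np.int64(17)), (np.int64(121), np.int64(15)), (np.int64(125), np.int64(16)), (np.int64(129), np.int64(16)), (np.int64(133), np.int64(17)), (np.int64(137), np.int64(13))]
tyre 1432 [54.8 56.1 60.7 74.1 76.5] -59.638554711725426 58.70777663277428 64.5531384087171
[ 0.6 -0.1] 233 1.5475167548391566
top 83 X [-50.2 -47.3 -43.8] V [ 77.2 140.3] Z [ 3.   5.7 10.4]
side 48 X [-50.5 -47.1 -42.2] V [102.5 143.7] Z [1.2 4.9 8.1]
top 157 183 [  0.  276.5] 169.30526315789473 283.7473684210
[... 207 characters left out ...]
82.5]]
-1.4 [[176.7, 282.9], [166.0, 282.5], [159.6, 282.3], [148.9, 281.9]]
-1.3 [[176.2, 282.1], [165.5, 281.8], [159.0, 281.5], [148.3, 281.2]]
-1.2 [[175.7, 281.1], [165.0, 280.8], [158.5, 280.5], [147.7, 280.2]]
side 217 224 [  1.1 -96.6] 220.3673469387755 146.44897959183675
-1.7 [[224.7, 156.7], [222.0, 151.1], [220.3, 147.7], [217.7, 142.3]]
-1.6 [[224.3, 155.2], [221.6, 149.6], [220.0, 146.2], [217.3, 140.8]]
-1.5 [[224.2, 153.6], [221.4, 148.0], [219.8, 144.6], [217.1, 139.2]]
-1.4 [[224.2, 152.0], [221.4, 146.4], [219.8, 143.0], [217.1, 137.6]]
-1.3 [[224.4, 150.4], [221.6, 144.8], [220.0, 141.4], [217.3, 136.0]]
-1.2 [[224.8, 148.7], [222.0, 143.1], [220.4, 139.8], [217.7, 134.4]]
```

```bash
cat > plan.py <<'E'
from h import *
import json
def plan(p,R,p1,R1,n,jaw=None,show=True):
    """rows to go straight from (p,R) to (p1,R1) in n rows, rounded"""
    rv=Ro.from_matrix(R.T@R1).as_rotvec(); tw=np.round(rv/n,3); out=[]
    if np.abs(rv).max()/n>0.187: print("!! too fast twist",rv)
    T=p.copy(); Rc=R.copy()
    for k in range(1,n+1):
        g=p+(p1-p)*k/n; d=np.round(Rc.T@(g-T),0 if k<n else 1)
        if np.abs(d).max()>62: print("!! too far",d)
        T=T+Rc@d; Rc=Rc@Ro.from_rotvec(tw).as_matrix()
        r={"dp":d.tolist(),"twist":(tw+0).tolist()}
        if jaw is not None: r["jaw"]=jaw
        out.append(r)
    for i in range(0,n,5): print(json.dumps(out[i:i+5]))
    print("end",T.round(1),"err deg",np.degrees(np.linalg.norm(Ro.from_matrix(Rc.T@R1).as_rotvec())).round(2))
    return T,Rc
def down(psi):  # tool down, tool z at yaw psi
    x=np.array([0,0,-1.]); z=np.array([np.cos(psi),np.sin(psi),0]); return np.c_[x,np.cross(z,x),z]
def now():
    from cell import observe
    s=observe(); print("t",round(s["clock"],2),"p",s["eef_pos"].round(1),"F",s["contact_force"].round(1),"open",round(s["opening"]*85.4,1),"j",s["joint_positions"].round(2)); return s["eef_pos"],Rq(s["tcp_rot"])
E
python3 - <<'E'
from plan import *
p,R=now(); print(R.round(3))
R1=down(YAW-np.pi/2)
T,Rc=plan(np.array([162.572,629.352,242.29]),down(-0.252),np.array([478,290,285.]),R1,8,45)
plan(T,R1,np.array([478,290,205.]),R1,2,45)
E
```

```text
t 0.15 p [162.4 628.9 241.4] F [-0.4  0.6  0.4] open 85.4 j [ 1.14  0.25  1.56 -0.    1.34 -0.17]
[[-0.001  0.25   0.968]
 [-0.001  0.968 -0.25 ]
 [-1.    -0.002 -0.   ]]
[{"dp": [-5.0, -31.0, 49.0], "twist": [0.172, 0.0, 0.0], "jaw": 45}, {"dp": [-6.0, -23.0, 53.0], "twist": [0.172, 0.0, 0.0], "jaw": 45}, {"dp": [-5.0, -13.0, 57.0], "twist": [0.172, 0.0, 0.0], "jaw": 45}, {"dp": [-5.0, -3.0, 57.0], "twist": [0.172, 0.0, 0.0], "jaw": 45}, {"dp": [-6.0, 7.0, 58.0], "twist": [0.172, 0.0, 0.0], "jaw": 45}]
[{"dp": [-5.0, 17.0, 55.0], "twist": [0.172, 0.0, 0.0], "jaw": 45}, {"dp": [-5.0, 25.0, 52.0], "twist": [0.172, 0.0, 0.0], "jaw": 45}, {"dp": [-5.7, 34.8, 46.8], "twist": [0.172, 0.0, 0.0], "jaw": 45}]
end [478. 290. 285.] err deg 0.19
[{"dp": [40.0, -0.0, 0.0], "twist": [0.0, 0.0, 0.0], "jaw": 45}, {"dp": [40.0, -0.0, 0.0], "twist": [0.0, 0.0, 0.0], "jaw": 45}]
end [478. 290. 205.] err deg 0.0
```

Call:
carry_out(series=[{"dp": [-5, -31, 49], "twist": [0.172, 0, 0], "jaw": 45}, {"dp": [-6, -23, 53], "twist": [0.172, 0, 0], "jaw": 45}, {"dp": [-5, -13, 57], "twist": [0.172, 0, 0], "jaw": 45}, {"dp": [-5, -3, 57], "twist": [0.172, 0, 0], "jaw": 45}, {"dp": [-6, 7, 58], "twist": [0.172, 0, 0], "jaw": 45}])

```text
clock: 0.78
eef_pos: [360.4, 415.4, 269.2]
tcp_rot: [0.599, 0.375, 0.599, -0.375]
contact_force: [0.3, 1.0, 0.7]
opening: 0.528
```

Call:
carry_out(series=[{"dp": [-5, 17, 55], "twist": [0.172, 0, 0], "jaw": 45}, {"dp": [-5, 25, 52], "twist": [0.172, 0, 0], "jaw": 45}, {"dp": [-6, 35, 47], "twist": [0.172, 0, 0], "jaw": 45}, {"dp": [0, 0, 0], "twist": [0, 0, 0], "jaw": 45}])

```text
clock: 1.27
eef_pos: [480.2, 287.0, 285.5]
tcp_rot: [0.484, 0.516, 0.484, -0.516]
contact_force: [-0.6, 0.9, -0.7]
opening: 0.523
```

```bash
python3 - <<'E'
from plan import *
from cell import *
np.set_printoptions(suppress=True,precision=1)
s=observe(); p,R=now(); print(R.round(3))
f=grab_frame("wrist"); c=cam(f,(s["eef_pos"],s["tcp_rot"]))
cv2.imwrite("pics/w1.png",f["pixels"][:,:,::-1])
hs=cv2.cvtColor(f["pixels"],cv2.COLOR_RGB2HSV); m=cv2.inRange(hs,(12,110,60),(35,255,255)); P=cloud(f,c)
g=(m>0)&(np.abs(P[:,:,1]-290)<60)&(P[:,:,2]>150); ys,xs=np.nonzero(g); print(len(ys),xs.min(),xs.max(),ys.min(),ys.max())
Q=P[g]; print(np.percentile(Q,[2,50,98],axis=0))
E
```

```text
t 1.27 p [480.2 287.  285.5] F [-0.6  0.9 -0.7] open 44.7 j [ 0.3 -0.   1.8 -0.   1.4  0.4]
[[ 0.   1.  -0.1]
 [-0.  -0.1 -1. ]
 [-1.   0.   0. ]]
1771 300 325 222 318
[[467.2 249.1 210.4]
 [475.9 278.8 216.2]
 [482.1 310.4 220. ]]
```

View pics/w1.png

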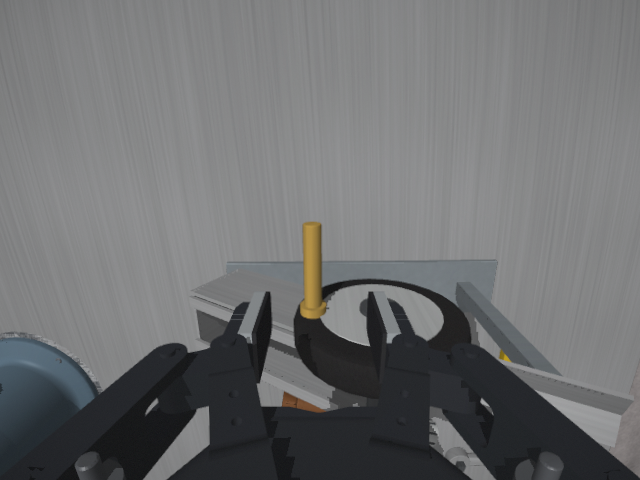

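Call:
carry_out(series=[{"dp": [40, -3, -1], "twist": [0, 0, 0], "jaw": 40}, {"dp": [40, 0, 0], "twist": [0, 0, 0], "jaw": 40}, {"dp": [0, 0, 0], "twist": [0, 0, 0], "jaw": 40}])

```text
clock: 1.7
eef_pos: [471.7, 290.9, 201.5]
tcp_rot: [-0.485, -0.511, -0.487, 0.516]
contact_force: [0.6, -0.3, 0.2]
opening: 0.471
```

```bash
python3 - <<'E'
from plan import *
from cell import *
s=observe(); p,R=now()
f=grab_frame("wrist"); c=cam(f,(s["eef_pos"],s["tcp_rot"]))
cv2.imwrite("pics/w2.png",f["pixels"][:,:,::-1])
E
```

```text
t 1.7 p [471.7 290.9 201.5] F [ 0.6 -0.3  0.2] open 40.2 j [0.35 0.07 1.83 0.   1.25 0.4 ]
```

View pics/w2.png

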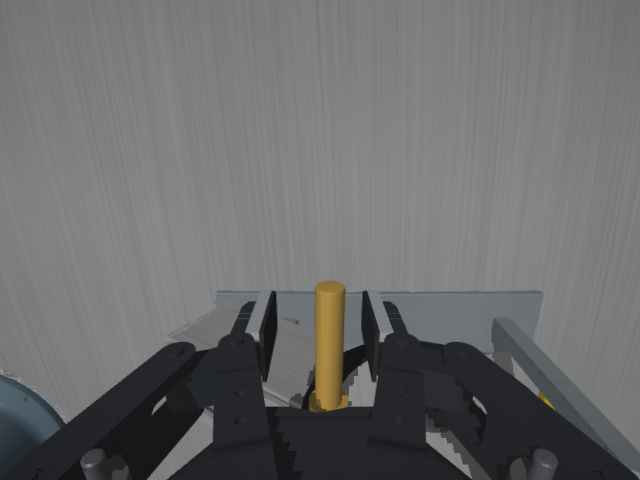

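Call:
carry_out(series=[{"dp": [-2, 3, 0], "twist": [0, 0, 0], "jaw": 40}, {"dp": [0, 0, 0], "twist": [0, 0, 0], "jaw": 6}, {"dp": [0, 0, 0], "twist": [0, 0, 0], "jaw": 6}, {"dp": [0, 0, 0], "twist": [0, 0, 0], "jaw": 6}], squeeze=30)

```text
clock: 2.25
eef_pos: [476.3, 291.3, 207.8]
tcp_rot: [-0.484, -0.513, -0.487, 0.515]
contact_force: [-7.8, 0.5, 3.1]
opening: 0.125
```

```bash
python3 - <<'E'
from plan import *
from cell import *
s=observe(); p,R=now(); print(s["moment"],R.round(3))
f=grab_frame("wrist"); 
cv2.imwrite("pics/w3.png",f["pixels"][:,:,::-1])
p,R=now()
E
```

```text
t 2.25 p [476.3 291.3 207.8] F [-7.8  0.5  3.1] open 10.7 j [0.34 0.07 1.82 0.   1.26 0.4 ]
[0.21704308 1.20340458 0.02937561] [[-0.004  0.998 -0.058]
 [ 0.001 -0.058 -0.998]
 [-1.    -0.005 -0.001]]
t 2.3 p [476.3 291.3 207.9] F [-8.1  1.2  3.3] open 10.5 j [0.34 0.07 1.82 0.   1.26 0.4 ]
```

View pics/w3.png

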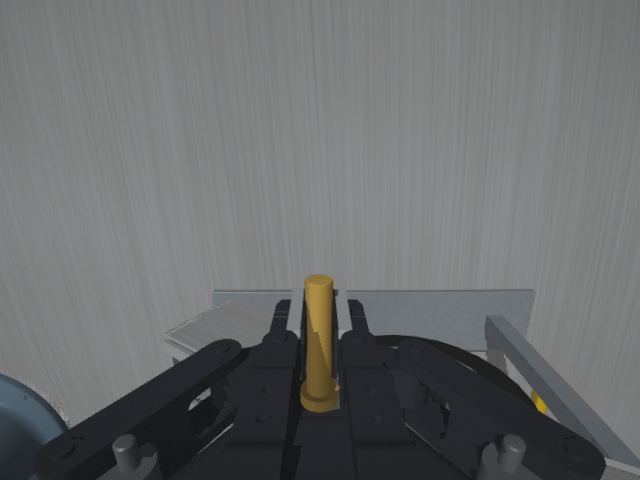

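Call:
carry_out(series=[{"dp": [-6.8, 0.7, 0], "twist": [0, 0, 0], "jaw": 6}, {"dp": [-6.7, 1.6, 0], "twist": [0, 0, 0], "jaw": 6}, {"dp": [-6.4, 2.7, 0], "twist": [0, 0, 0], "jaw": 6}, {"dp": [-5.9, 3.6, 0], "twist": [0, 0, 0], "jaw": 6}])

```text
clock: 2.8
eef_pos: [480.4, 291.0, 230.7]
tcp_rot: [-0.481, -0.509, -0.49, 0.519]
contact_force: [-21.5, 3.6, 1.7]
opening: 0.125
```

Call:
carry_out(series=[{"dp": [-5.2, 4.4, 0], "twist": [0, 0, 0], "jaw": 6}, {"dp": [-6, 7, 0], "twist": [0, 0, 0], "jaw": 6}, {"dp": [-4.4, 8.1, 0], "twist": [0, 0, 0], "jaw": 6}, {"dp": [-2.7, 8.8, 0], "twist": [0, 0, 0], "jaw": 6}, {"dp": [-0.9, 9.1, 0], "twist": [0, 0, 0], "jaw": 6}])

```text
clock: 3.42
eef_pos: [523.6, 289.0, 256.8]
tcp_rot: [0.485, 0.515, 0.486, -0.513]
contact_force: [-8.5, 1.0, 11.9]
opening: 0.121
```

Call:
carry_out(series=[{"dp": [0, 0, 0], "twist": [0, 0, 0], "jaw": 6}, {"dp": [0, 0, 0], "twist": [0, 0, 0], "jaw": 6}])

```text
clock: 3.68
eef_pos: [524.8, 289.0, 256.4]
tcp_rot: [0.486, 0.516, 0.485, -0.513]
contact_force: [-3.7, 1.1, 10.0]
opening: 0.125
```

```bash
python3 - <<'E'
from plan import *
from cell import *
s=observe(); p,R=now(); print(s["moment"])
f=grab_frame("wrist"); cv2.imwrite("pics/w4.png",f["pixels"][:,:,::-1])
f=grab_frame("side"); cv2.imwrite("pics/s4.png",cv2.resize(f["pixels"][110:260,180:350,::-1],None,fx=4,fy=4))
E
```

```text
t 3.67 p [524.8 289.  256.4] F [-3.7  1.1 10. ] open 10.7 j [0.31 0.11 1.68 0.   1.34 0.37]
[0.13965152 0.78541183 0.00093036]
```

View pics/w4.png

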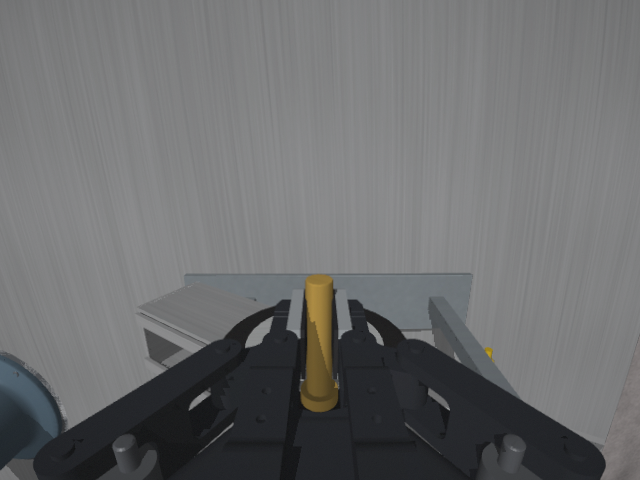

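View pics/s4.png

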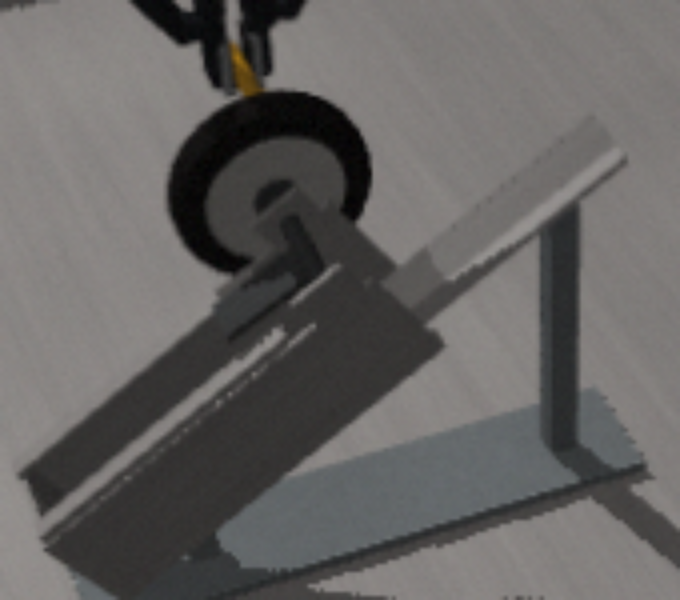

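Call:
carry_out(series=[{"dp": [0, 0, 0], "twist": [0, 0, 0], "jaw": 40}, {"dp": [0, 0, 0], "twist": [0, 0, 0], "jaw": 40}, {"dp": [-40, 0, 0], "twist": [0, 0, 0], "jaw": 40}, {"dp": [-40, 0, 0], "twist": [0, 0, 0], "jaw": 40}, {"dp": [-10, 0, 0], "twist": [0, 0, 0], "jaw": 85}])

```text
clock: 4.4
eef_pos: [525.0, 288.2, 345.5]
tcp_rot: [0.486, 0.516, 0.484, -0.513]
contact_force: [0.2, -0.1, -0.5]
opening: 0.666
```

```bash
python3 - <<'E'
from plan import *
from cell import *
np.set_printoptions(suppress=True,precision=1)
s=observe(); p,R=now()
f=grab_frame("wrist"); c=cam(f,(s["eef_pos"],s["tcp_rot"])); cv2.imwrite("pics/w5.png",f["pixels"][:,:,::-1])
hs=cv2.cvtColor(f["pixels"],cv2.COLOR_RGB2HSV); m=cv2.inRange(hs,(12,110,60),(35,255,255)); P=cloud(f,c)
g=(m>0)&(np.abs(P[:,:,1]-290)<60)&(P[:,:,2]>150); Q=P[g]; a=chute(215,0,80)
r=Q-a; print("X",np.percentile(r@dx,[2,50,98]),"V",np.percentile(r@dl,[2,98]),"Z",np.percentile(r[:,2],[2,50,98]))
# tyre from wrist
blk=(f["pixels"].max(2)<45); r=P-a; X=r@dx;V=r@dl;Z=r[...,2]
mm=blk&(V>50)&(V<82)&(np.hypot(X,Z)<75)&(np.hypot(X,Z)>45)
if mm.sum()>50:
  from scipy.optimize import least_squares
  q=np.c_[X[mm],Z[mm]]; vv=V[mm]; print(mm.sum(),np.percentile(vv,[2,50,98]),X[mm].min(),X[mm].max(),Z[mm].max())
  q=q[(vv<74)]; o=least_squares(lambda p:np.hypot(q[:,0]-p[0],q[:,1]-p[1])-60,[0,0],loss="soft_l1",f_scale=2);print("wheel centre",o.x,len(q),np.std(o.fun))
f=grab_frame("top"); np.savez("top1.npz",**f); cv2.imwrite("pics/t5.png",f["pixels"][:,:,::-1])
f=grab_frame("side"); np.savez("side1.npz",**f)
E
```

```text
t 4.4 p [525.  288.2 345.5] F [ 0.2 -0.1 -0.5] open 56.9 j [ 0.3  0.1  1.6 -0.   1.5  0.4]
X [-5.9  1.1  8.3] V [ 81.5 143.5] Z [45.6 50.8 54.7]
5185 [59.5 77.2 81.6] -59.579988688376716 56.42272557288432 61.43160480661837
wheel centre [-1.4 -0.8] 2036 0.6289063231171174
```

View pics/w5.png

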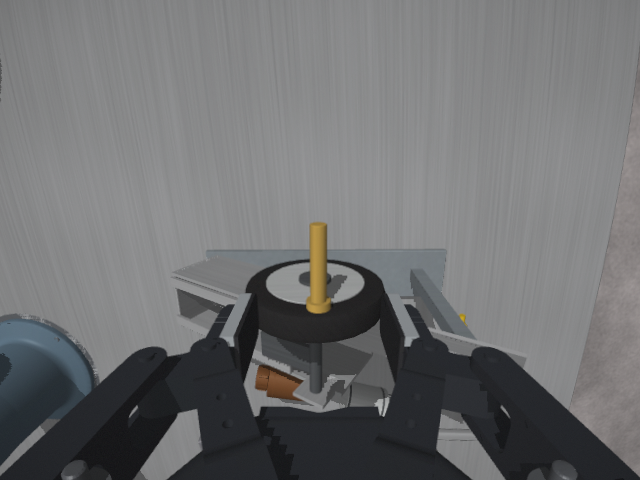

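```bash
python3 - <<'E'
from plan import *
np.set_printoptions(suppress=True,precision=2)
from scipy.optimize import least_squares
a=chute(215,0,80)
F={};
for n in ["top","side"]:
    f=dict(np.load(n+"1.npz")); c=cam(f); P=cloud(f,c); r=P-a; X=r@dx;V=r@dl;Z=r[...,2]
    hs=cv2.cvtColor(f["pixels"],cv2.COLOR_RGB2HSV); m=cv2.inRange(hs,(12,110,60),(35,255,255))>0
    g=m&(V>70)&(V<150)&(np.hypot(X,Z)<80); print(n,g.sum(),"pin X",np.nanmedian(X[g]),"V",np.nanpercentile(V[g],[3,97]) if g.any() else 0,"Z",np.nanmedian(Z[g]))
    blk=(f["pixels"].max(2)<45); mm=blk&(V>50)&(V<82)&(np.hypot(X,Z)<72)&(np.hypot(X,Z)>45)
    q=np.c_[X[mm],Z[mm]]; o=least_squares(lambda p:np.hypot(q[:,0]-p[0],q[:,1]-p[1])-60,[0,0],loss="soft_l1",f_scale=2);print(" wheel",o.x,mm.sum(),"ext",X[mm].min(),X[mm].max())
    # flap points: near axle in lane
    gg=(np.abs(V)<25)&(np.hypot(X,Z)<90); e=X*C32+Z*S32; h=-X*S32+Z*C32
    g3=gg&(h>-30)&(h<25)
    print(" flap e,h",np.c_[e[g3],h[g3]][::12].round(0).tolist()[:40])
    if n=="top": cv2.imwrite("pics/t5z.png",cv2.resize(f["pixels"][170:360,150:280,::-1],None,fx=3.1,fy=3.1,interpolation=2))
E
```

```text
top 104 pin X 0.962522506548968 V [ 79.26 133.62] Z 52.57238656773464
 wheel [-0.11 -0.87] 506 ext -58.71986935879398 51.235996047196004
 flap e,h [[6.0, 3.0], [7.0, 3.0], [3.0, 4.0], [6.0, 7.0], [1.0, 3.0], [4.0, 8.0], [0.0, 6.0], [1.0, 6.0], [-3.0, 4.0], [-2.0, 4.0], [-6.0, 1.0], [-8.0, 4.0], [-10.0, 4.0], [-12.0, 4.0], [-10.0, 6.0], [-14.0, 3.0], [-16.0, 4.0], [-18.0, 4.0], [-21.0, 3.0], [-23.0, 5.0], [-25.0, 5.0], [-29.0, 3.0], [-31.0, 5.0], [-35.0, -8.0], [-33.0, 5.0], [-36.0, 2.0], [-39.0, -6.0], [-38.0, 4.0], [-40.0, 4.0], [-46.0, -2.0], [-40.0, 7.0], [-45.0, 3.0], [-48.0, 4.0], [-50.0, -5.0], [-50.0, 3.0], [-51.0, 6.0], [-58.0, -2.0], [-53.0, 7.0], [-56.0, 6.0], [-58.0, 8.0]]
side 63 pin X 1.619658152134652 V [ 79.5  141.53] Z 51.7759205380369
 wheel [ 1.08 -2.93] 772 ext -59.514829497331036 58.67275973121636
 flap e,h [[3.0, 8.0], [2.0, 6.0], [2.0, 7.0], [-5.0, 4.0], [1.0, 6.0], [-0.0, 6.0], [-6.0, 5.0], [-13.0, 5.0], [-27.0, 4.0], [-3.0, 2.0], [-18.0, 3.0], [-33.0, 5.0], [-9.0, 3.0], [-24.0, 4.0], [-39.0, 4.0], [-15.0, 2.0], [-29.0, 1.0], [-43.0, 6.0], [-19.0, 2.0], [-34.0, 4.0], [-47.0, 8.0], [-23.0, 3.0], [-37.0, 2.0], [-47.0, 8.0], [-56.0, 7.0], [-74.0, -3.0], [-42.0, 8.0], [-46.0, 5.0], [-48.0, 3.0], [-37.0, -5.0], [-86.0, -5.0], [-56.0, -4.0], [-75.0, -7.0], [-87.0, -4.0]]
```

View pics/t5.png

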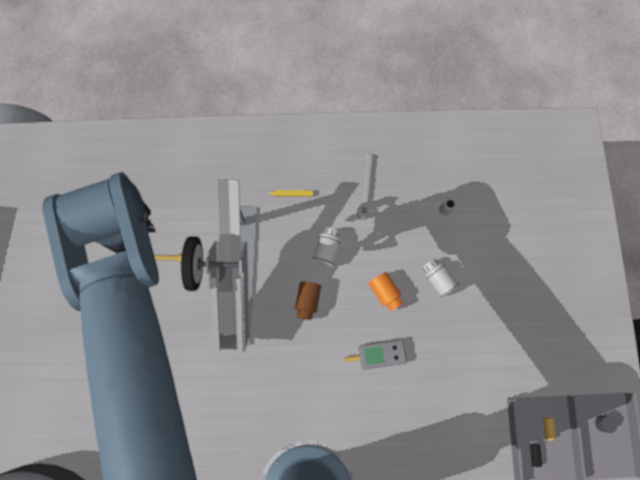

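```bash
cat > cans.py <<'E'
from plan import *
def can(P,guess,r=75):
    """axis pose of a lying can from cloud points (several views), by PCA on xy for z>12 + end widths"""
    A=np.concatenate([q.reshape(-1,3) for q in P]); m=(np.hypot(A[:,0]-guess[0],A[:,1]-guess[1])<r)&(A[:,2]>14)&(A[:,2]<70)
    Q=A[m]; xy=Q[:,:2]; (c,(w,h),ang)=cv2.minAreaRect(xy.astype(np.float32))
    # axis by top ridge: PCA of points with z>44
    k=xy[Q[:,2]>46]; mu=k.mean(0); U=np.linalg.svd(k-mu,full_matrices=False)[2][0]
    t=(xy-mu)@U; n=np.array([-U[1],U[0]]); s=(xy-mu)@n
    bins=np.arange(np.floor(t.min()/6)*6,t.max()+6,6); prof=[(b,int(((t>=b)&(t<b+6)).sum()),round(np.ptp(s[(t>=b)&(t<b+6)]),0) if ((t>=b)&(t<b+6)).sum()>2 else 0,round(np.percentile(Q[(t>=b)&(t<b+6),2],95),0) if ((t>=b)&(t<b+6)).sum()>2 else 0) for b in bins]
    return mu,U,prof,np.percentile(t,[1,99]),np.percentile(s[t*0==0],[1,99])
E
python3 - <<'E'
from cans import *
np.set_printoptions(suppress=True,precision=2)
P=[]
for n in ["top0","side0"]:
    f=dict(np.load(n+".npz")); P.append(cloud(f,cam(f)))
f=dict(np.load("top0.npz"));c=cam(f)
g=plane(c,[[328,246],[440,277]],28); print(g)
for q in g:
    for PP in (P[:1],P[1:]):
        mu,U,pr,te,se=can(PP,q); print(mu,U,np.arctan2(U[1],U[0]),te,se); print(pr)
E
```

```text
[[ 592.28  -69.32   28.  ]
 [ 504.23 -349.35   28.  ]]
[583.88 -64.  ] [-0.94  0.33] 2.8053630869252144 [-51.43  37.26] [-27.27  27.06]
[(np.float64(-54.0), 25, np.float64(36.0), np.float64(50.0)), (np.float64(-48.0), 38, np.float64(39.0), np.float64(49.0)), (np.float64(-42.0), 32, np.float64(37.0), np.float64(48.0)), (np.float64(-36.0), 31, np.float64(51.0), np.float64(57.0)), (np.float64(-30.0), 44, np.float64(55.0), np.float64(57.0)), (np.float64(-24.0), 53, np.float64(56.0), np.float64(57.0)), (np.float64(-18.0), 47, np.float64(54.0), np.float64(59.0)), (np.float64(-12.0), 55, np.float64(54.0), np.float64(58.0)), (np.float64(-6.0), 47, np.float64(55.0), np.float64(58.0)), (np.float64(0.0), 54, np.float64(55.0), np.float64(57.0)), (np.float64(6.0), 50, np.float64(53.0), np.float64(58.0)), (np.float64(12.0), 52, np.float64(55.0), np.float64(58.0)), (np.float64(18.0), 52, np.float64(55.0), np.float64(59.0)), (np.float64(24.0), 53, np.float64(55.0), np.float64(57.0)), (np.float64(30.0), 58, np.float64(55.0), np.float64(59.0)), (np.float64(36.0), 55, np.float64(51.0), np.float64(51.0)
[... 2598 characters left out ...]
4(58.0)), (np.float64(-24.0), 87, np.float64(57.0), np.float64(58.0)), (np.float64(-18.0), 78, np.float64(56.0), np.float64(58.0)), (np.float64(-12.0), 86, np.float64(54.0), np.float64(58.0)), (np.float64(-6.0), 87, np.float64(57.0), np.float64(57.0)), (np.float64(0.0), 85, np.float64(56.0), np.float64(58.0)), (np.float64(6.0), 86, np.float64(54.0), np.float64(57.0)), (np.float64(12.0), 84, np.float64(57.0), np.float64(57.0)), (np.float64(18.0), 86, np.float64(56.0), np.float64(57.0)), (np.float64(24.0), 90, np.float64(54.0), np.float64(58.0)), (np.float64(30.0), 225, np.float64(56.0), np.float64(57.0)), (np.float64(36.0), 82, np.float64(49.0), np.float64(53.0)), (np.float64(42.0), 0, 0, 0)]
```

```bash
python3 - <<'E'
from plan import *
p,R=now()
p=np.array([525,288,345.]);
Rm=down(-1.631+0.65); R1=down(-0.331)
T,Rc=plan(p,down(-1.631),np.array([560,70,340.]),Rm,5,85)
T,Rc=plan(T,Rc,np.array([583,-66,150.]),R1,5,85)
T,Rc=plan(T,Rc,np.array([583,-66,24.]),R1,3,85)
E
```

```text
t 4.55 p [523.7 287.8 341.3] F [ 0.2 -0.4 -0.2] open 77.9 j [ 0.31  0.06  1.59 -0.    1.5   0.37]
[{"dp": [1.0, 10.0, 43.0], "twist": [-0.13, 0.0, 0.0], "jaw": 85}, {"dp": [1.0, 4.0, 44.0], "twist": [-0.13, 0.0, 0.0], "jaw": 85}, {"dp": [1.0, -2.0, 44.0], "twist": [-0.13, 0.0, 0.0], "jaw": 85}, {"dp": [1.0, -8.0, 44.0], "twist": [-0.13, 0.0, 0.0], "jaw": 85}, {"dp": [1.0, -12.8, 41.8], "twist": [-0.13, 0.0, 0.0], "jaw": 85}]
end [560.  70. 340.] err deg 0.0
[{"dp": [38.0, -11.0, 25.0], "twist": [-0.13, 0.0, 0.0], "jaw": 85}, {"dp": [38.0, -15.0, 24.0], "twist": [-0.13, 0.0, 0.0], "jaw": 85}, {"dp": [38.0, -17.0, 21.0], "twist": [-0.13, 0.0, 0.0], "jaw": 85}, {"dp": [38.0, -20.0, 19.0], "twist": [-0.13, 0.0, 0.0], "jaw": 85}, {"dp": [38.0, -22.5, 16.2], "twist": [-0.13, 0.0, 0.0], "jaw": 85}]
end [583. -66. 150.] err deg 0.0
[{"dp": [42.0, 0.0, 0.0], "twist": [0.0, 0.0, 0.0], "jaw": 85}, {"dp": [42.0, 0.0, 0.0], "twist": [0.0, 0.0, 0.0], "jaw": 85}, {"dp": [42.0, 0.0, 0.0], "twist": [0.0, 0.0, 0.0], "jaw": 85}]
end [583. -66.  24.] err deg 0.0
```

Call:
carry_out(series=[{"dp": [-2, 10, 43], "twist": [-0.13, 0, 0], "jaw": 85}, {"dp": [0, 4, 44], "twist": [-0.13, 0, 0], "jaw": 85}, {"dp": [1, -2, 44], "twist": [-0.13, 0, 0], "jaw": 85}, {"dp": [1, -8, 44], "twist": [-0.13, 0, 0], "jaw": 85}, {"dp": [1, -13, 42], "twist": [-0.13, 0, 0], "jaw": 85}])

```text
clock: 5.18
eef_pos: [558.5, 68.3, 338.6]
tcp_rot: [0.623, 0.331, 0.626, -0.332]
contact_force: [0.4, -0.6, -0.4]
opening: 0.995
```

Call:
carry_out(series=[{"dp": [38, -11, 25], "twist": [-0.13, 0, 0], "jaw": 85}, {"dp": [38, -15, 24], "twist": [-0.13, 0, 0], "jaw": 85}, {"dp": [38, -17, 21], "twist": [-0.13, 0, 0], "jaw": 85}, {"dp": [38, -20, 19], "twist": [-0.13, 0, 0], "jaw": 85}, {"dp": [38, -22.5, 16], "twist": [-0.13, 0, 0], "jaw": 85}])

```text
clock: 5.8
eef_pos: [580.8, -66.6, 147.6]
tcp_rot: [0.696, 0.114, 0.699, -0.114]
contact_force: [0.3, 1.0, -0.0]
opening: 0.993
```

Call:
carry_out(series=[{"dp": [0, 0, 0], "twist": [0, 0, 0], "jaw": 85}, {"dp": [0, 0, 0], "twist": [0, 0, 0], "jaw": 85}])

```text
clock: 6.05
eef_pos: [582.1, -65.6, 151.0]
tcp_rot: [0.697, 0.116, 0.698, -0.116]
contact_force: [-0.6, -0.1, 0.9]
opening: 0.994
```

```bash
cat > wcan.py <<'E'
from cans import *
from cell import *
import sys
np.set_printoptions(suppress=True,precision=2)
s=observe(); p,R=now(); print(R.round(3).tolist())
f=grab_frame("wrist"); c=cam(f,(s["eef_pos"],s["tcp_rot"])); cv2.imwrite(sys.argv[1],f["pixels"][:,:,::-1])
P=cloud(f,c); hs=cv2.cvtColor(f["pixels"],cv2.COLOR_RGB2HSV)
g=(P[...,2]>14)&(P[...,2]<70)&(hs[...,1]<40)&(f["pixels"].max(2)>70)
P[~g]=np.nan
mu,U,pr,te,se=can([P[~np.isnan(P[...,0])]],(float(sys.argv[2]),float(sys.argv[3])))
print(mu,U,np.arctan2(U[1],U[0]),te,se); print([tuple(map(float,q)) for q in pr])
E
python3 wcan.py pics/w6.png 583 -66
```

```text
t 6.05 p [582.1 -65.6 151. ] F [-0.6 -0.1  0.9] open 84.9 j [-0.31  0.2   1.79  0.    1.15 -1.55]
[[-0.001, 0.324, 0.946], [0.001, 0.946, -0.324], [-1.0, 0.0, -0.001]]
[580.58 -64.65] [ 0.95 -0.31] -0.3178893789394841 [-34.67  52.49] [-26.88  26.48]
[(-36.0, 786.0, 55.0, 55.0), (-30.0, 578.0, 54.0, 56.0), (-24.0, 592.0, 55.0, 56.0), (-18.0, 599.0, 55.0, 56.0), (-12.0, 573.0, 56.0, 56.0), (-6.0, 552.0, 54.0, 56.0), (0.0, 551.0, 55.0, 56.0), (6.0, 535.0, 55.0, 55.0), (12.0, 526.0, 56.0, 55.0), (18.0, 511.0, 55.0, 55.0), (24.0, 429.0, 55.0, 56.0), (30.0, 339.0, 55.0, 55.0), (36.0, 131.0, 34.0, 47.0), (42.0, 307.0, 39.0, 47.0), (48.0, 286.0, 39.0, 47.0), (54.0, 19.0, 21.0, 46.0), (60.0, 0.0, 0.0, 0.0)]
```

View pics/w6.png

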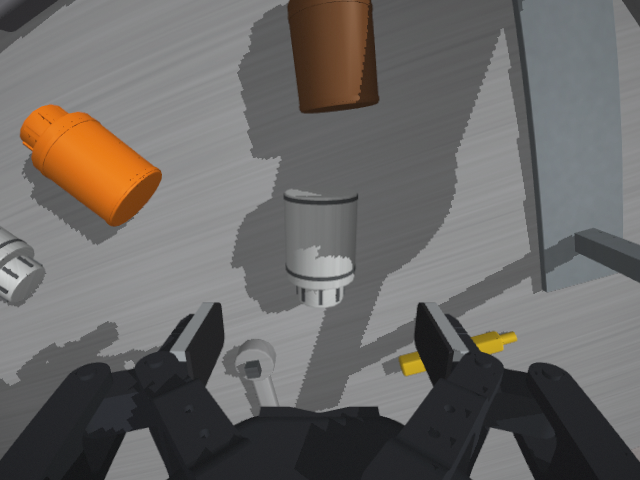

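Call:
carry_out(series=[{"dp": [45, 0.5, -1.5], "twist": [-0.01, 0, 0], "jaw": 85}, {"dp": [45, 0, 0], "twist": [0, 0, 0], "jaw": 85}, {"dp": [36, 0, 0], "twist": [0, 0, 0], "jaw": 85}, {"dp": [0, 0, 0], "twist": [0, 0, 0], "jaw": 85}, {"dp": [0, 0, 0], "twist": [0, 0, 0], "jaw": 45}], squeeze=35)

```text
clock: 6.72
eef_pos: [582.9, -65.2, 27.7]
tcp_rot: [0.7, 0.112, 0.697, -0.112]
contact_force: [-0.2, -0.5, 0.3]
opening: 0.812
```

Call:
carry_out(series=[{"dp": [0, 0, 0], "twist": [0, 0, 0], "jaw": 45}, {"dp": [0, 0, 0], "twist": [0, 0, 0], "jaw": 45}, {"dp": [0, 0, 0], "twist": [0, 0, 0], "jaw": 45}])

```text
clock: 7.1
eef_pos: [583.3, -65.7, 28.4]
tcp_rot: [0.7, 0.112, 0.696, -0.112]
contact_force: [-1.2, 1.5, 6.2]
opening: 0.641
```

```bash
python3 - <<'E'
from plan import *
from cell import *
p,R=now(); print(R.round(3).tolist())
f=grab_frame("wrist"); cv2.imwrite("pics/w7.png",f["pixels"][:,:,::-1])
E
```

```text
t 7.1 p [583.3 -65.7  28.4] F [-1.2  1.5  6.2] open 54.7 j [-0.31  0.38  1.82  0.    0.93 -1.56]
[[0.005, 0.313, 0.95], [-0.001, 0.95, -0.313], [-1.0, 0.0, 0.005]]
```

View pics/w7.png

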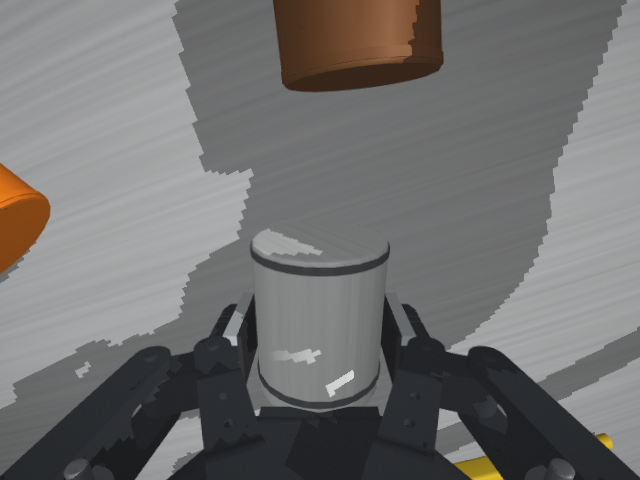

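Call:
carry_out(series=[{"dp": [-20, 0, 0], "twist": [0, 0, 0], "jaw": 40}, {"dp": [-45, 0, 0], "twist": [0, 0, 0], "jaw": 40}, {"dp": [-50, 0, 0], "twist": [0, 0, 0], "jaw": 40}], squeeze=50)

```text
clock: 7.52
eef_pos: [580.6, -65.0, 142.3]
tcp_rot: [0.698, 0.112, 0.698, -0.112]
contact_force: [1.1, -0.4, -1.7]
opening: 0.635
```

```bash
cat >> plan.py <<'E'
def place_R(zdown=True):
    x=S32*dx-np.array([0,0,C32]); z=C32*dx+np.array([0,0,S32]); z=-z if zdown else z
    return np.c_[x,np.cross(z,x),z]
E
python3 - <<'E'
from plan import *
p,R=now(); print(R.round(3).tolist())
p=np.array([583.3,-65.7,141.]); R0=down(-0.318)
Rp=place_R(True); tgt=chute(327,0,95)
print("hover",tgt,"final",chute(327,0,32))
Re=Rp@Ro.from_rotvec([0,-0.5585,0]).as_matrix(); print(np.arctan2(Re[1,2],Re[0,2]),Re.round(3).tolist())
psi=-0.318; n=16; d=(YAW-np.pi+0.318)/n   # yaw step (negative) -> twist +
print("twist step",-d)
way=[np.array([590,-66,340.]),np.array([tgt[0]-10,tgt[1],345.])]
def seg(p,psi,g,n,d):
    T=p.copy(); out=[]
    for k in range(1,n+1):
        Rc=down(psi); dp=np.round(Rc.T@(p+(g-p)*k/n-T),0); T=T+Rc@dp; psi+=d; out.append({"dp":(dp+0).tolist(),"twist":[round(-d,3),0,0],"jaw":40})
    for i in range(0,n,5): print(json.dumps(out[i:i+5]))
    print(T,psi); return T,psi
T,psi=seg(p,psi,way[0],6,d); T,psi=seg(T,psi,way[1],10,d)
plan(T,down(psi),tgt,Rp,4,40)
E
```

```text
t 7.53 p [580.6 -65.  142.3] F [ 1.1 -0.4 -1.7] open 54.3 j [-0.31  0.2   1.8  -0.    1.14 -1.56]
[[-0.0, 0.314, 0.95], [0.0, 0.95, -0.314], [-1.0, -0.0, -0.0]]
hover [603.4518385  159.25079087 283.48230853] final [636.77547019 157.22890315 230.05527848]
3.080992653589793 [[0.0, -0.061, -0.998], [-0.0, -0.998, 0.061], [-1.0, -0.0, -0.0]]
twist step 0.18026204084936207
[{"dp": [-33.0, 0.0, 1.0], "twist": [0.18, 0, 0], "jaw": 40}, {"dp": [-33.0, 1.0, 1.0], "twist": [0.18, 0, 0], "jaw": 40}, {"dp": [-34.0, 0.0, 1.0], "twist": [0.18, 0, 0], "jaw": 40}, {"dp": [-33.0, 1.0, 1.0], "twist": [0.18, 0, 0], "jaw": 40}, {"dp": [-33.0, 1.0, 0.0], "twist": [0.18, 0, 0], "jaw": 40}]
[{"dp": [-33.0, 1.0, 1.0], "twist": [0.18, 0, 0], "jaw": 40}]
[589.94016112 -66.43101817 340.        ] -1.3995722450961723
[{"dp": [0.0, 4.0, -22.0], "twist": [0.18, 0, 0], "jaw": 40}, {"dp": [-1.0, 0.0, -23.0], "twist": [0.18, 0, 0], "jaw": 40}, {"dp": [0.0, -4.0, -22.0], "twist": [0.18, 0, 0], "jaw": 40}, {"dp": [-1.0, -7.0, -21.0], "twist": [0.18, 0, 0], "jaw": 40}, {"dp": [0.0, -12.0, -20.0], "twist": [0.18, 0, 0], "jaw": 40}]
[{"dp": [-1.0, -15.0, -17.0], "twist": [0.18, 0, 0], "jaw": 40}, {"dp": [0.0, -17.0, -14.0], "twist": [0.18, 0, 0], "jaw": 40}, {"dp": [-1.0, -20.0, -11.0], "twist": [0.18, 0, 0], "jaw": 40}, {"dp": [0.0, -21.0, -7.0], "twist": [0.18, 0, 0], "jaw": 40}, {"dp": [-1.0, -23.0, -3.0], "twist": [0.18, 0, 0], "jaw": 40}]
[593.85077982 159.5496733  345.        ] -3.2021926535897927
[{"dp": [15.0, -0.0, -2.0], "twist": [0.0, 0.14, 0.0], "jaw": 40}, {"dp": [16.0, -0.0, -1.0], "twist": [0.0, 0.14, 0.0], "jaw": 40}, {"dp": [15.0, -0.0, 2.0], "twist": [0.0, 0.14, 0.0], "jaw": 40}, {"dp": [15.3, -0.3, 4.5], "twist": [0.0, 0.14, 0.0], "jaw": 40}]
end [603.4 159.3 283.5] err deg 0.09
```

Call:
carry_out(series=[{"dp": [-33, 0, 1], "twist": [0.18, 0, 0], "jaw": 40}, {"dp": [-33, 1, 1], "twist": [0.18, 0, 0], "jaw": 40}, {"dp": [-34, 0, 1], "twist": [0.18, 0, 0], "jaw": 40}, {"dp": [-33, 1, 1], "twist": [0.18, 0, 0], "jaw": 40}, {"dp": [-33, 1, 0], "twist": [0.18, 0, 0], "jaw": 40}])

```text
clock: 8.15
eef_pos: [586.1, -65.2, 308.8]
tcp_rot: [0.579, 0.407, 0.578, -0.406]
contact_force: [0.8, 0.0, -2.6]
opening: 0.637
```

Call:
carry_out(series=[{"dp": [-33, 1, 1], "twist": [0.18, 0, 0], "jaw": 40}, {"dp": [0, 4, -22], "twist": [0.18, 0, 0], "jaw": 40}, {"dp": [-1, 0, -23], "twist": [0.18, 0, 0], "jaw": 40}, {"dp": [0, -4, -22], "twist": [0.18, 0, 0], "jaw": 40}, {"dp": [-1, -7, -21], "twist": [0.18, 0, 0], "jaw": 40}])

```text
clock: 8.78
eef_pos: [588.7, 24.7, 342.6]
tcp_rot: [0.344, 0.618, 0.344, -0.617]
contact_force: [0.8, -1.0, -2.1]
opening: 0.632
```

Call:
carry_out(series=[{"dp": [0, -12, -20], "twist": [0.18, 0, 0], "jaw": 40}, {"dp": [-1, -15, -17], "twist": [0.18, 0, 0], "jaw": 40}, {"dp": [0, -17, -14], "twist": [0.18, 0, 0], "jaw": 40}, {"dp": [-1, -20, -11], "twist": [0.18, 0, 0], "jaw": 40}, {"dp": [0, -21, -7], "twist": [0.18, 0, 0], "jaw": 40}])

```text
clock: 9.4
eef_pos: [590.6, 137.6, 344.7]
tcp_rot: [0.041, 0.706, 0.041, -0.705]
contact_force: [0.4, -0.4, -1.2]
opening: 0.637
```

Call:
carry_out(series=[{"dp": [-1, -23, -3], "twist": [0.18, 0, 0], "jaw": 40}, {"dp": [15, 0, -2], "twist": [0, 0.14, 0], "jaw": 40}, {"dp": [16, 0, -1], "twist": [0, 0.14, 0], "jaw": 40}, {"dp": [15, 0, 2], "twist": [0, 0.14, 0], "jaw": 40}, {"dp": [15, 0, 4.5], "twist": [0, 0.14, 0], "jaw": 40}])

```text
clock: 10.02
eef_pos: [600.3, 159.6, 284.5]
tcp_rot: [-0.014, 0.876, -0.025, -0.481]
contact_force: [-0.1, -0.8, -2.5]
opening: 0.636
```

Call:
carry_out(series=[{"dp": [0, 0, 0], "twist": [0, 0, 0], "jaw": 40}, {"dp": [0, 0, 0], "twist": [0, 0, 0], "jaw": 40}])

```text
clock: 10.28
eef_pos: [601.5, 159.5, 285.5]
tcp_rot: [-0.014, 0.875, -0.025, -0.483]
contact_force: [0.5, -0.7, -1.6]
opening: 0.639
```

```bash
cat > pl.py <<'E'
from plan import *
from cell import *
import sys
zd=sys.argv[1]=="d"; e,h=float(sys.argv[2]),float(sys.argv[3])
s=observe(); p,R=now(); Rp=place_R(zd)
print("rot err in tool axes",Ro.from_matrix(R.T@Rp).as_rotvec().round(3),"to target in tool axes",(R.T@(chute(e,0,h)-p)).round(1))
f=grab_frame("wrist"); cv2.imwrite(sys.argv[4],f["pixels"][:,:,::-1])
f=grab_frame("side"); cv2.imwrite(sys.argv[5],cv2.resize(f["pixels"][80:260,180:380,::-1],None,fx=3.2,fy=3.2))
E
python3 pl.py d 327 32 pics/w8.png pics/s8.png
```

```text
t 10.28 p [601.5 159.5 285.5] F [ 0.5 -0.7 -1.6] open 54.6 j [ 0.11 -0.12  1.93 -0.13  0.78  1.81]
rot err in tool axes [ 0.002 -0.003  0.002] to target in tool axes [65.8  0.3 -0.4]
```

View pics/w8.png

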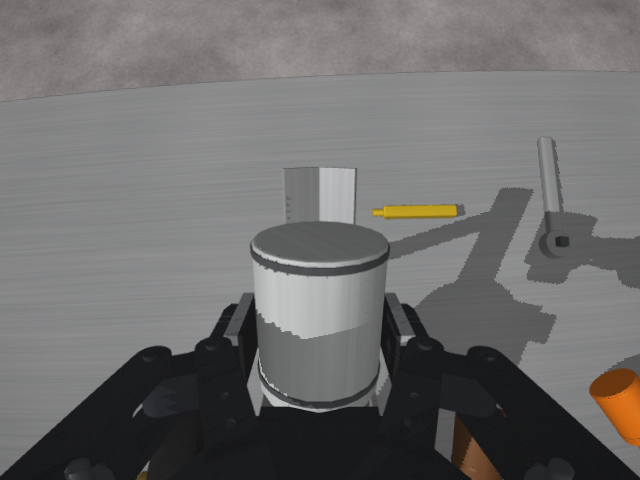

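View pics/s8.png

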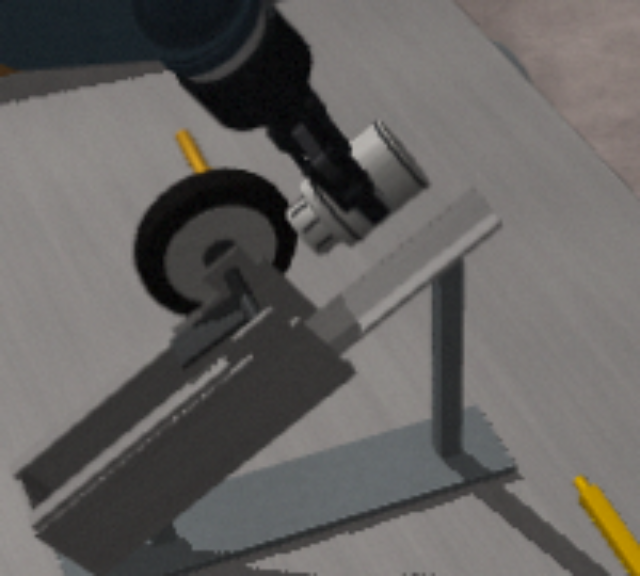

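Call:
carry_out(series=[{"dp": [25, 0, 0], "twist": [0, 0, 0], "jaw": 40}, {"dp": [22, 0, 0], "twist": [0, 0, 0], "jaw": 40}, {"dp": [12, 0, 0], "twist": [0, 0, 0], "jaw": 40}, {"dp": [3, 0, 0], "twist": [0, 0, 0], "jaw": 40}, {"dp": [0, 0, 0], "twist": [0, 0, 0], "jaw": 40}])

```text
clock: 11.0
eef_pos: [634.0, 157.7, 231.4]
tcp_rot: [-0.014, 0.875, -0.025, -0.484]
contact_force: [-0.1, 0.7, -1.2]
opening: 0.636
```

```bash
python3 pl.py d 327 32 pics/w9.png pics/s9.png
```

```text
t 11.0 p [634.  157.7 231.4] F [-0.1  0.7 -1.2] open 54.3 j [ 0.1   0.02  1.9  -0.14  0.67  1.81]
rot err in tool axes [ 0.003 -0.002  0.002] to target in tool axes [ 2.6  0.3 -1.7]
```

View pics/s9.png

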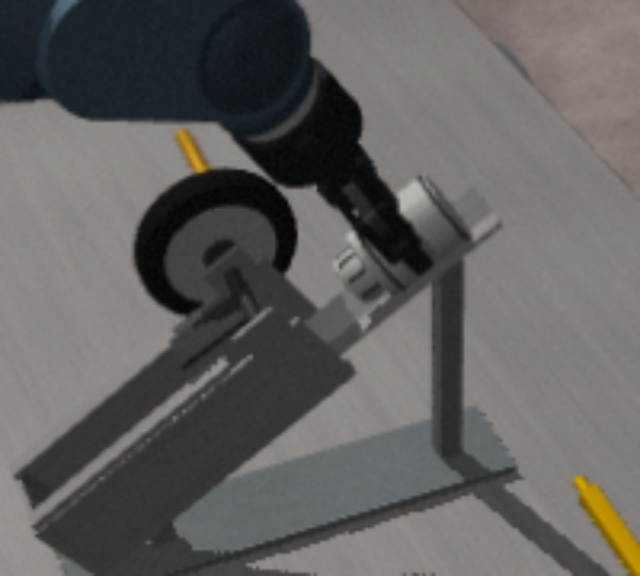

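Call:
carry_out(series=[{"dp": [2.5, 0, 0], "twist": [0, 0, 0], "jaw": 40}, {"dp": [0, 0, 0], "twist": [0, 0, 0], "jaw": 40}])

```text
clock: 11.35
eef_pos: [635.3, 157.7, 229.9]
tcp_rot: [-0.014, 0.875, -0.025, -0.483]
contact_force: [-4.4, -0.7, 3.9]
opening: 0.63
```

Call:
carry_out(series=[{"dp": [0, 0, 0], "twist": [0, 0, 0], "jaw": 75}, {"dp": [0, 0, 0], "twist": [0, 0, 0], "jaw": 80}, {"dp": [0, 0, 0], "twist": [0, 0, 0], "jaw": 80}, {"dp": [-40, 0, 0], "twist": [0, 0, 0], "jaw": 80}, {"dp": [-50, 0, 0], "twist": [0, 0, 0], "jaw": 80}])

```text
clock: 11.98
eef_pos: [586.3, 160.1, 304.0]
tcp_rot: [-0.014, 0.874, -0.025, -0.485]
contact_force: [0.8, -0.2, 0.6]
opening: 0.936
```

```bash
python3 pl.py d 327 100 pics/w10.png pics/s10.png
```

```text
t 11.97 p [586.3 160.1 304. ] F [ 0.8 -0.2  0.6] open 80.0 j [ 0.12 -0.17  1.94 -0.13  0.83  1.81]
rot err in tool axes [0.003 0.001 0.001] to target in tool axes [21.5 -0.1 -3.7]
```

View pics/s10.png

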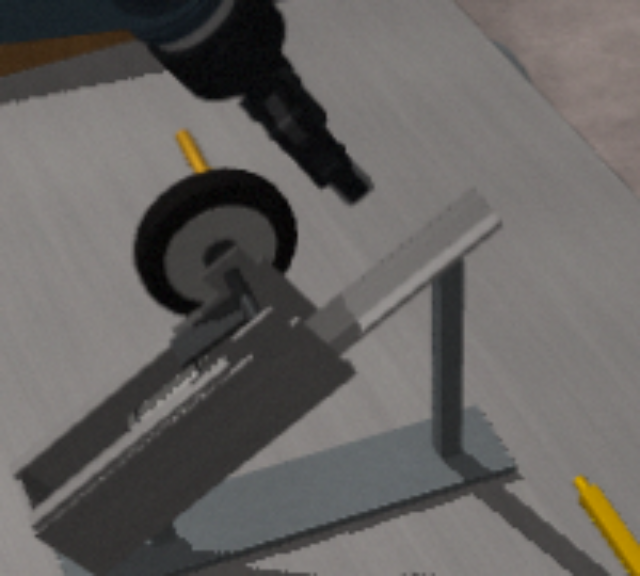

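```bash
python3 - <<'E'
from plan import *
p=np.array([586.3,160.1,304.]); R0=place_R(True)
R1=down(0.612-np.pi); Rm=down(-3.2+0.3)
T,Rc=plan(p,R0,np.array([545,-90,320.]),Rm,5,85)
T,Rc=plan(T,Rc,np.array([498,-351,150.]),R1,6,85)
E
```

```text
[{"dp": [-5.0, 50.0, 3.0], "twist": [-0.059, -0.111, -0.017], "jaw": 85}, {"dp": [-6.0, 50.0, 6.0], "twist": [-0.059, -0.111, -0.017], "jaw": 85}, {"dp": [-6.0, 50.0, 10.0], "twist": [-0.059, -0.111, -0.017], "jaw": 85}, {"dp": [-5.0, 49.0, 14.0], "twist": [-0.059, -0.111, -0.017], "jaw": 85}, {"dp": [-4.9, 47.4, 16.4], "twist": [-0.059, -0.111, -0.017], "jaw": 85}]
end [545. -90. 320.] err deg 0.07
[{"dp": [28.0, 40.0, 18.0], "twist": [-0.062, 0.0, 0.0], "jaw": 85}, {"dp": [29.0, 40.0, 21.0], "twist": [-0.062, 0.0, 0.0], "jaw": 85}, {"dp": [28.0, 37.0, 22.0], "twist": [-0.062, 0.0, 0.0], "jaw": 85}, {"dp": [28.0, 37.0, 26.0], "twist": [-0.062, 0.0, 0.0], "jaw": 85}, {"dp": [29.0, 34.0, 27.0], "twist": [-0.062, 0.0, 0.0], "jaw": 85}]
[{"dp": [28.0, 33.4, 29.5], "twist": [-0.062, 0.0, 0.0], "jaw": 85}]
end [ 498.  -351.1  150. ] err deg 0.15
```

Call:
carry_out(series=[{"dp": [-5, 50, 3], "twist": [-0.059, -0.111, -0.017], "jaw": 85}, {"dp": [-6, 50, 6], "twist": [-0.059, -0.111, -0.017], "jaw": 85}, {"dp": [-6, 50, 10], "twist": [-0.059, -0.111, -0.017], "jaw": 85}, {"dp": [-5, 49, 14], "twist": [-0.059, -0.111, -0.017], "jaw": 85}, {"dp": [-5, 47, 16], "twist": [-0.059, -0.111, -0.017], "jaw": 85}])

```text
clock: 12.7
eef_pos: [546.6, -91.4, 320.6]
tcp_rot: [-0.087, -0.701, -0.087, 0.703]
contact_force: [1.1, -0.2, -0.3]
opening: 0.995
```

Call:
carry_out(series=[{"dp": [28, 40, 18], "twist": [-0.062, 0, 0], "jaw": 85}, {"dp": [29, 40, 21], "twist": [-0.062, 0, 0], "jaw": 85}, {"dp": [28, 37, 22], "twist": [-0.062, 0, 0], "jaw": 85}, {"dp": [28, 37, 26], "twist": [-0.062, 0, 0], "jaw": 85}, {"dp": [29, 34, 27], "twist": [-0.062, 0, 0], "jaw": 85}])

```text
clock: 13.32
eef_pos: [508.1, -308.3, 177.3]
tcp_rot: [0.195, 0.68, 0.195, -0.68]
contact_force: [0.8, 0.2, 0.3]
opening: 0.994
```

Call:
carry_out(series=[{"dp": [28, 33.4, 29.5], "twist": [-0.062, 0, 0], "jaw": 85}, {"dp": [0, 0, 0], "twist": [0, 0, 0], "jaw": 85}, {"dp": [0, 0, 0], "twist": [0, 0, 0], "jaw": 85}])

```text
clock: 13.7
eef_pos: [501.2, -350.5, 150.4]
tcp_rot: [0.215, 0.674, 0.215, -0.673]
contact_force: [0.7, 0.2, 0.2]
opening: 0.993
```

```bash
python3 wcan.py pics/w11.png 498 -351; python3 - <<'E'
from cell import *; import cv2
f=grab_frame("side"); cv2.imwrite("pics/s11.png",cv2.resize(f["pixels"][120:280,180:350,::-1],None,fx=4,fy=3.7))
f=grab_frame("top"); cv2.imwrite("pics/t11.png",cv2.resize(f["pixels"][170:360,150:280,::-1],None,fx=3.1,fy=3.1))
E
```

```text
t 13.7 p [ 501.2 -350.5  150.4] F [0.7 0.2 0.2] open 84.8 j [-0.8   0.25  1.73  0.    1.16  0.16]
[[0.0, 0.579, -0.815], [0.001, -0.815, -0.579], [-1.0, -0.0, -0.001]]
[ 499.66 -349.21] [-0.83 -0.56] -2.542626066957175 [-49.96  37.09] [-26.28  26.9 ]
[(-54.0, 340.0, 37.0, 46.0), (-48.0, 428.0, 39.0, 47.0), (-42.0, 399.0, 38.0, 47.0), (-36.0, 426.0, 46.0, 48.0), (-30.0, 867.0, 55.0, 55.0), (-24.0, 496.0, 54.0, 56.0), (-18.0, 582.0, 56.0, 55.0), (-12.0, 573.0, 56.0, 56.0), (-6.0, 555.0, 54.0, 56.0), (0.0, 539.0, 55.0, 56.0), (6.0, 534.0, 55.0, 56.0), (12.0, 526.0, 55.0, 56.0), (18.0, 508.0, 55.0, 56.0), (24.0, 491.0, 56.0, 56.0), (30.0, 479.0, 55.0, 56.0), (36.0, 139.0, 48.0, 56.0), (42.0, 0.0, 0.0, 0.0)]
```

View pics/w11.png

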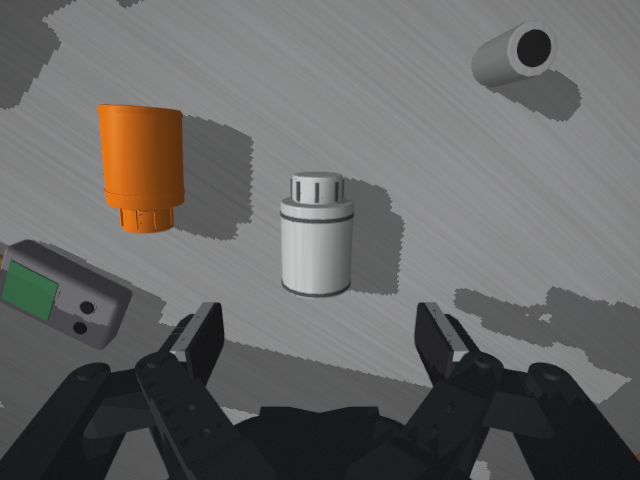

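View pics/s11.png

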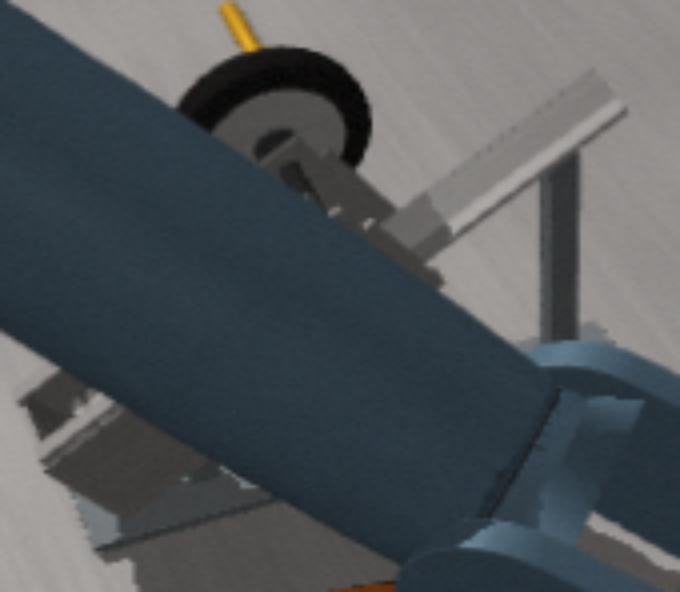

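View pics/t11.png

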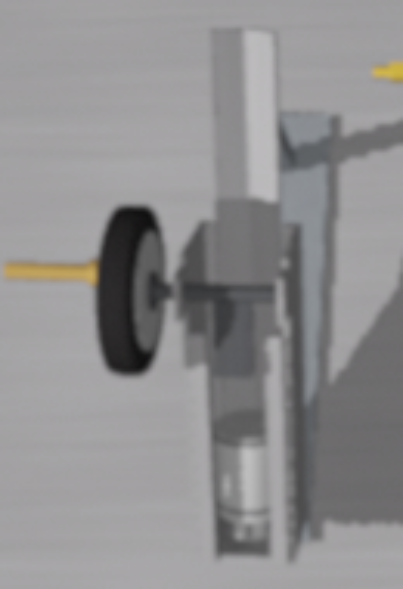

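Call:
carry_out(series=[{"dp": [45, -2, 2], "twist": [0.015, 0, 0], "jaw": 85}, {"dp": [45, 0, 0], "twist": [0, 0, 0], "jaw": 85}, {"dp": [34, 0, 0], "twist": [0, 0, 0], "jaw": 85}, {"dp": [0, 0, 0], "twist": [0, 0, 0], "jaw": 85}, {"dp": [0, 0, 0], "twist": [0, 0, 0], "jaw": 45}], squeeze=40)

```text
clock: 14.48
eef_pos: [499.7, -350.8, 28.8]
tcp_rot: [0.211, 0.676, 0.209, -0.674]
contact_force: [1.8, -0.3, 0.2]
opening: 0.813
```

Call:
carry_out(series=[{"dp": [0, 0, 0], "twist": [0, 0, 0], "jaw": 45}, {"dp": [0, 0, 0], "twist": [0, 0, 0], "jaw": 45}, {"dp": [0, 0, 0], "twist": [0, 0, 0], "jaw": 45}])

```text
clock: 14.85
eef_pos: [499.9, -351.3, 29.6]
tcp_rot: [0.211, 0.676, 0.209, -0.674]
contact_force: [-1.5, 1.7, 5.9]
opening: 0.643
```

```bash
python3 - <<'E'
from plan import *
from cell import *
p,R=now(); print(R.round(3).tolist())
f=grab_frame("wrist"); cv2.imwrite("pics/w12.png",f["pixels"][:,:,::-1])
d=R.T@(np.array([498.4,-350,28])-p); print("can centre in tool",d)
E
```

```text
t 14.85 p [ 499.9 -351.3   29.6] F [-1.5  1.7  5.9] open 54.9 j [-0.8   0.43  1.76  0.    0.95  0.17]
[[0.004, 0.567, -0.824], [-0.002, -0.824, -0.567], [-1.0, 0.004, -0.002]]
can centre in tool [ 1.55655676 -1.93749194  0.54075856]
```

View pics/w12.png

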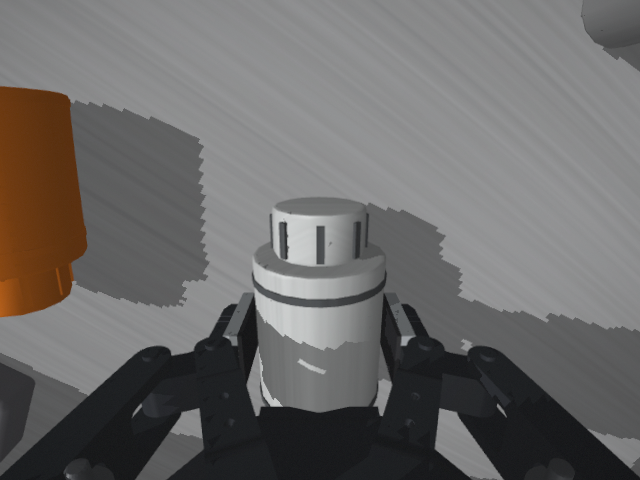

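Call:
carry_out(series=[{"dp": [-20, 0, 0], "twist": [0, 0, 0], "jaw": 40}, {"dp": [-45, 0, 0], "twist": [0, 0, 0], "jaw": 40}, {"dp": [-50, 0, 0], "twist": [0, 0, 0], "jaw": 40}], squeeze=50)

```text
clock: 15.28
eef_pos: [497.9, -349.9, 143.5]
tcp_rot: [0.21, 0.675, 0.21, -0.675]
contact_force: [0.4, -0.9, -1.2]
opening: 0.637
```

```bash
python3 - <<'E'
from plan import *
p,R=now(); psi0=np.arctan2(R[1,2],R[0,2]); print(psi0)
Rp=place_R(False); tgt=chute(338,0,95); n=14; d=(YAW-psi0)/n
def seg(p,psi,g,n,d):
    T=p.copy(); out=[]
    for k in range(1,n+1):
        Rc=down(psi); dp=np.round(Rc.T@(p+(g-p)*k/n-T),0); T=T+Rc@dp; psi+=round(d,3); out.append({"dp":(dp+0).tolist(),"twist":[round(-d,3),0,0],"jaw":40})
    for i in range(0,n,5): print(json.dumps(out[i:i+5]))
    print(T,psi); return T,psi
T,psi=seg(p,psi0,np.array([560,-100,345.]),7,d); T,psi=seg(T,psi,np.array([tgt[0]-10,tgt[1],350.]),7,d)
plan(T,down(psi),tgt,Rp,4,40)
E
```

```text
t 15.28 p [ 497.9 -349.9  143.5] F [ 0.4 -0.9 -1.2] open 54.4 j [-0.8   0.26  1.74  0.    1.15  0.17]
-2.5388804910096523
[{"dp": [-29.0, -24.0, -28.0], "twist": [-0.177, 0, 0], "jaw": 40}, {"dp": [-29.0, -20.0, -31.0], "twist": [-0.177, 0, 0], "jaw": 40}, {"dp": [-28.0, -13.0, -34.0], "twist": [-0.177, 0, 0], "jaw": 40}, {"dp": [-29.0, -7.0, -36.0], "twist": [-0.177, 0, 0], "jaw": 40}, {"dp": [-29.0, -1.0, -37.0], "twist": [-0.177, 0, 0], "jaw": 40}]
[{"dp": [-29.0, 6.0, -36.0], "twist": [-0.177, 0, 0], "jaw": 40}, {"dp": [-28.0, 13.0, -35.0], "twist": [-0.177, 0, 0], "jaw": 40}]
[560.39382424 -99.89360678 344.54216081] -1.299880491009652
[{"dp": [-1.0, 16.0, -34.0], "twist": [-0.177, 0, 0], "jaw": 40}, {"dp": [-1.0, 21.0, -31.0], "twist": [-0.177, 0, 0], "jaw": 40}, {"dp": [0.0, 27.0, -26.0], "twist": [-0.177, 0, 0], "jaw": 40}, {"dp": [-1.0, 30.0, -21.0], "twist": [-0.177, 0, 0], "jaw": 40}, {"dp": [-1.0, 35.0, -16.0], "twist": [-0.177, 0, 0], "jaw": 40}]
[{"dp": [-1.0, 36.0, -9.0], "twist": [-0.177, 0, 0], "jaw": 40}, {"dp": [0.0, 37.0, -3.0], "twist": [-0.177, 0, 0], "jaw": 40}]
[602.99476823 158.44125926 349.54216081] -0.060880491009651816
[{"dp": [15.0, 0.0, 2.0], "twist": [0.0, -0.14, 0.0], "jaw": 40}, {"dp": [15.0, 0.0, 1.0], "twist": [0.0, -0.14, 0.0], "jaw": 40}, {"dp": [15.0, 1.0, -2.0], "twist": [0.0, -0.14, 0.0], "jaw": 40}, {"dp": [15.2, -0.2, -4.1], "twist": [0.0, -0.14, 0.0], "jaw": 40}]
end [612.8 158.6 289.3] err deg 0.09
```

Call:
carry_out(series=[{"dp": [-29, -24, -28], "twist": [-0.177, 0, 0], "jaw": 40}, {"dp": [-29, -20, -31], "twist": [-0.177, 0, 0], "jaw": 40}, {"dp": [-28, -13, -34], "twist": [-0.177, 0, 0], "jaw": 40}, {"dp": [-29, -7, -36], "twist": [-0.177, 0, 0], "jaw": 40}, {"dp": [-29, -1, -37], "twist": [-0.177, 0, 0], "jaw": 40}])

```text
clock: 15.9
eef_pos: [541.9, -170.4, 288.0]
tcp_rot: [0.481, 0.519, 0.48, -0.519]
contact_force: [1.0, -0.1, -3.3]
opening: 0.635
```

Call:
carry_out(series=[{"dp": [-29, 6, -36], "twist": [-0.177, 0, 0], "jaw": 40}, {"dp": [-28, 13, -35], "twist": [-0.177, 0, 0], "jaw": 40}, {"dp": [-1, 16, -34], "twist": [-0.177, 0, 0], "jaw": 40}, {"dp": [-1, 21, -31], "twist": [-0.177, 0, 0], "jaw": 40}, {"dp": [0, 27, -26], "twist": [-0.177, 0, 0], "jaw": 40}])

```text
clock: 16.52
eef_pos: [578.8, 12.0, 346.3]
tcp_rot: [0.657, 0.263, 0.655, -0.263]
contact_force: [-0.2, -0.3, -2.5]
opening: 0.634
```

Call:
carry_out(series=[{"dp": [-1, 30, -21], "twist": [-0.177, 0, 0], "jaw": 40}, {"dp": [-1, 35, -16], "twist": [-0.177, 0, 0], "jaw": 40}, {"dp": [-1, 36, -9], "twist": [-0.177, 0, 0], "jaw": 40}, {"dp": [0, 37, -3], "twist": [-0.177, 0, 0], "jaw": 40}])

```text
clock: 17.02
eef_pos: [602.9, 159.2, 349.3]
tcp_rot: [0.708, 0.019, 0.706, -0.019]
contact_force: [0.9, -0.3, -1.5]
opening: 0.636
```

Call:
carry_out(series=[{"dp": [15, 0, 2], "twist": [0, -0.14, 0], "jaw": 40}, {"dp": [15, 0, 1], "twist": [0, -0.14, 0], "jaw": 40}, {"dp": [15, 1, -2], "twist": [0, -0.14, 0], "jaw": 40}, {"dp": [15, 0, -4], "twist": [0, -0.14, 0], "jaw": 40}])

```text
clock: 17.52
eef_pos: [612.7, 158.5, 289.1]
tcp_rot: [0.876, 0.015, 0.481, -0.026]
contact_force: [0.7, -0.4, -1.9]
opening: 0.634
```

Call:
carry_out(series=[{"dp": [0, 0, 0], "twist": [0, 0, 0], "jaw": 40}, {"dp": [0, 0, 0], "twist": [0, 0, 0], "jaw": 40}])

```text
clock: 17.77
eef_pos: [613.9, 158.4, 290.3]
tcp_rot: [0.875, 0.015, 0.483, -0.027]
contact_force: [0.0, -0.8, -1.4]
opening: 0.638
```

```bash
python3 pl.py u 338 32 pics/w13.png pics/s13.png
```

```text
t 17.77 p [613.9 158.4 290.3] F [ 0.  -0.8 -1.4] open 54.5 j [ 0.11 -0.09  1.9  -0.13  0.79 -1.34]
rot err in tool axes [-0.001  0.003 -0.   ] to target in tool axes [63.2  0.2 -1.7]
```

View pics/w13.png

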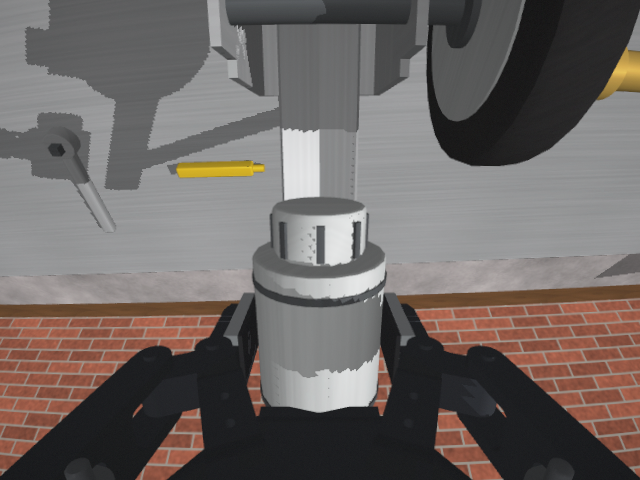

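View pics/s13.png

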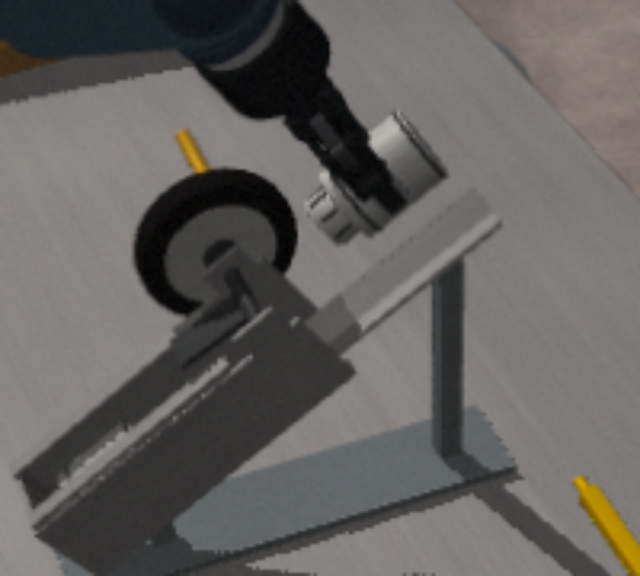

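Call:
carry_out(series=[{"dp": [25, 0, 0], "twist": [0, 0, 0], "jaw": 40}, {"dp": [22, 0, 0], "twist": [0, 0, 0], "jaw": 40}, {"dp": [11, 0, 0], "twist": [0, 0, 0], "jaw": 40}, {"dp": [2, 0, 0], "twist": [0, 0, 0], "jaw": 40}, {"dp": [0, 0, 0], "twist": [0, 0, 0], "jaw": 40}])

```text
clock: 18.5
eef_pos: [645.4, 156.6, 238.0]
tcp_rot: [0.875, 0.015, 0.483, -0.026]
contact_force: [-0.3, -0.1, -2.1]
opening: 0.638
```

```bash
python3 pl.py u 338 32 pics/w14.png pics/s14.png
```

```text
t 18.5 p [645.4 156.6 238. ] F [-0.3 -0.1 -2.1] open 54.4 j [ 0.1   0.03  1.87 -0.13  0.68 -1.33]
rot err in tool axes [-0.     0.003 -0.   ] to target in tool axes [ 2.2  0.1 -0.6]
```

Call:
carry_out(series=[{"dp": [2, 0, 0], "twist": [0, 0, 0], "jaw": 40}, {"dp": [0, 0, 0], "twist": [0, 0, 0], "jaw": 40}])

```text
clock: 18.85
eef_pos: [645.6, 156.8, 237.5]
tcp_rot: [0.875, 0.014, 0.484, -0.026]
contact_force: [-13.1, -0.6, 9.1]
opening: 0.63
```

Call:
carry_out(series=[{"dp": [-1, 0, 0], "twist": [0, 0, 0], "jaw": 75}, {"dp": [0, 0, 0], "twist": [0, 0, 0], "jaw": 80}, {"dp": [0, 0, 0], "twist": [0, 0, 0], "jaw": 80}, {"dp": [-40, 0, 0], "twist": [0, 0, 0], "jaw": 80}, {"dp": [-50, 0, 0], "twist": [0, 0, 0], "jaw": 80}])

```text
clock: 19.48
eef_pos: [596.9, 159.2, 311.7]
tcp_rot: [0.874, 0.015, 0.485, -0.027]
contact_force: [0.3, -0.5, 0.2]
opening: 0.935
```

Call:
carry_out(series=[{"dp": [-40, 0, 0], "twist": [0, 0, 0], "jaw": 80}, {"dp": [0, -55, 0], "twist": [0, 0, 0], "jaw": 80}, {"dp": [0, -55, 0], "twist": [0, 0, 0], "jaw": 80}, {"dp": [0, -55, 0], "twist": [0, 0, 0], "jaw": 80}, {"dp": [0, -55, 0], "twist": [0, 0, 0], "jaw": 80}])

```text
clock: 20.1
eef_pos: [562.8, -60.6, 346.6]
tcp_rot: [0.875, 0.015, 0.483, -0.027]
contact_force: [1.3, 0.2, 0.5]
opening: 0.934
```

Call:
carry_out(series=[{"dp": [0, -55, 0], "twist": [0, 0, 0], "jaw": 80}, {"dp": [0, -55, 0], "twist": [0, 0, 0], "jaw": 80}, {"dp": [0, 0, 0], "twist": [0, 0, 0], "jaw": 80}, {"dp": [0, 0, 0], "twist": [0, 0, 0], "jaw": 80}])

```text
clock: 20.6
eef_pos: [556.4, -168.6, 346.0]
tcp_rot: [0.875, 0.015, 0.484, -0.027]
contact_force: [-0.1, 0.3, -0.5]
opening: 0.938
```

```bash
python3 - <<'E'
from plan import *
from cell import *
p,R=now(); a=chute(215,0,80)
for n in ["top","side"]:
    f=grab_frame(n); cv2.imwrite(f"pics/{n}15.png",cv2.resize(f["pixels"][170:360,150:330,::-1] if n=="top" else f["pixels"][120:280,180:350,::-1],None,fx=3.1 if n=="top" else 3.7,fy=3.1 if n=="top" else 3.7)); cv2.imwrite(f"pics/{n}15f.png",f["pixels"][:,:,::-1])
    P=cloud(f,cam(f)); r=P-chute(0,0,0); X=r@dx;V=r@dl; e=X*C32+r[...,2]*S32; h=-X*S32+r[...,2]*C32
    for e0 in range(-5,250,10):
        m=(e>e0)&(e<e0+10)&(np.abs(V)<12)&(h>-5)&(h<72)
        if m.any(): print(e0,int(m.sum()),np.percentile(h[m],95).round(0),end=" | ")
    print()
    r=P-a; X=r@dx;V=r@dl;Z=r[...,2]
    m=cv2.inRange(cv2.cvtColor(f["pixels"],cv2.COLOR_RGB2HSV),(12,110,60),(35,255,255))>0
    g=m&(V>70)&(V<150)&(np.hypot(X,Z)<80); print("pin X,Z",np.median(X[g]),np.median(Z[g]))
E
```

```text
t 20.6 p [ 556.4 -168.6  346. ] F [-0.1  0.3 -0.5] open 80.1 j [-0.61 -0.28  1.96  0.34  1.   -2.23]
-5 73 70.0 | 5 36 53.0 | 15 17 60.0 | 25 39 62.0 | 35 40 61.0 | 45 35 61.0 | 55 43 63.0 | 65 41 62.0 | 75 37 60.0 | 85 56 61.0 | 95 43 53.0 | 105 19 61.0 | 115 42 61.0 | 125 44 62.0 | 135 23 61.0 | 145 3 57.0 | 155 2 56.0 | 175 14 45.0 | 185 11 7.0 | 195 42 9.0 | 205 44 7.0 | 215 39 7.0 | 225 40 9.0 | 235 47 9.0 | 245 41 8.0 | 
pin X,Z 0.9134470581967918 52.179760409603574
-5 28 71.0 | 5 4 48.0 | 15 3 54.0 | 25 15 60.0 | 35 9 60.0 | 45 12 62.0 | 55 12 61.0 | 65 15 61.0 | 75 15 61.0 | 85 13 59.0 | 105 6 60.0 | 115 14 61.0 | 125 13 61.0 | 135 13 62.0 | 145 14 60.0 | 155 13 61.0 | 165 14 61.0 | 175 24 60.0 | 
pin X,Z -0.09300781899705123 51.65583517956779
```

View pics/top15.png

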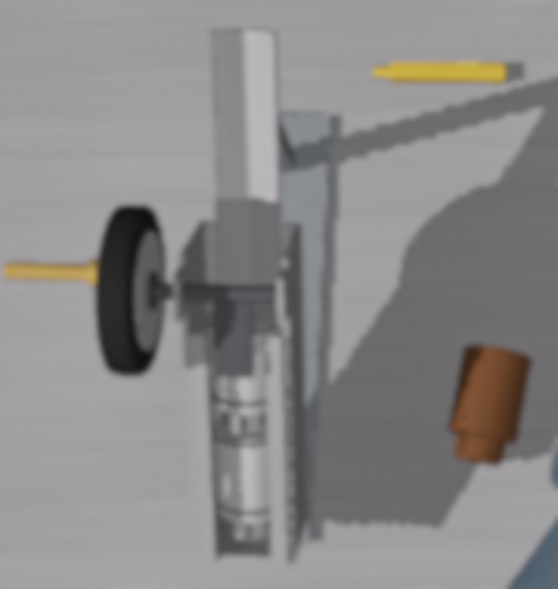

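View pics/side15.png

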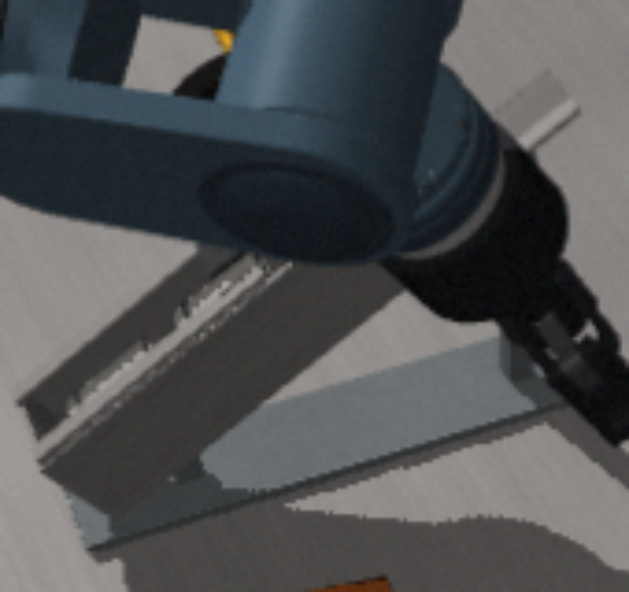

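View pics/top15f.png

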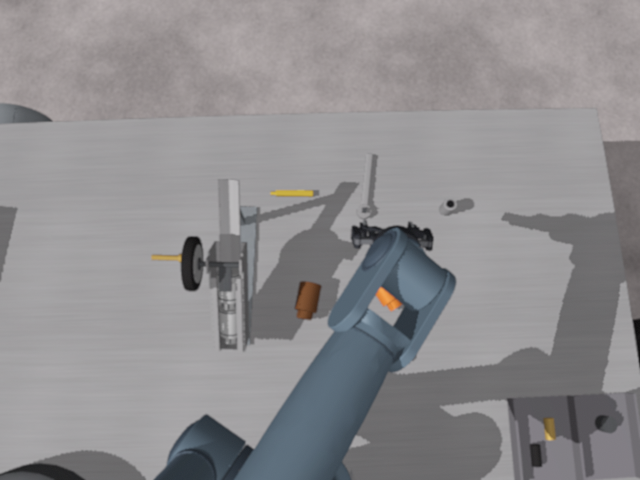

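Call:
carry_out(series=[{"dp": [0, 0, 0], "twist": [0, 0, 0], "jaw": 80}, {"dp": [0, 0, 0], "twist": [0, 0, 0], "jaw": 80}])

```text
clock: 20.95
eef_pos: [556.6, -167.8, 346.3]
tcp_rot: [0.875, 0.014, 0.484, -0.026]
contact_force: [-0.4, -0.0, -0.5]
opening: 0.935
```

```bash
python3 -c "
from cell import *
print(sign_off(), observe()['clock'])"
```

```text
the job is handed in; nothing more can be done
the job is handed in; nothing more can be done
```

I turned the gate wheel until its stem stood at the top, then laid both silver canisters cap-downhill in the loading end. Both slid down against the end stop, and I handed the job in at about 21 s.

- **Canisters:** The last top and side depth readings show two wide bodies in line, at roughly 20–90 mm and 110–180 mm from the stop. Narrower caps lie downhill of each, so both point the right way.
- **Gate stem:** The last readings put it between 0 and 1 mm from straight above the axle. One wrist view just after turning the wheel read about 2.5 mm uphill (about 0.05 rad). The readings disagree slightly; I left it there.
- **Forces and clearance:** At hand-in the arm touched nothing. The highest wrist force reported at the end of any move was about 22 N, while turning the wheel.
- **Bystanders:** I never moved the gauge, ratchet, socket, crayon or the brown and orange look-alikes. I only looked them over by eye in the final top view; the arm hid the gauge and part of the orange canister, so I did not re-check those.
- **Mismatch with the description:** Can1 was said to start with its cap roughly towards the robot. In the pictures both silver canisters had their caps facing away, so I went by the pictures and turned both around.

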